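Put the trimmed pot away in the roll-top damp store

TASK

Put the trimmed square pot away in the damp store so that it does not dry out: roll the slatted shutter all the way up, stand the pot upright and well centred on the empty plaster bat inside, and roll the shutter fully down again. The clay is still soft, so set the pot down rather than dropping it, never let it fall over, and leave the other pots and the loop tool where they are.

Things in the scene. Friction and masses are not known exactly. Their poses are not given: they have to be found in the camera images.
- store: The damp store: a wooden bench-top roll-top box, fixed, 372 mm deep (x), 340 mm wide (y), 236 mm high: two 16 mm half-round end panels, a fixed hood over the rear half, a slatted (tambour) shutter over the front half. Origin: centre of its underside, on the bench. Its x points to its back, its -x is the front (towards the robot), z up.
- store_floor (a point): Middle of the store's damp grey floor slab, 30 mm straight above its origin, same axes. Inside width 300 mm. A front sill (162 to 180 mm in front of this point) reaches 60 mm above the bench; an inner back panel stands 107 mm behind. With the shutter up, all in front of this point is open to the front and from above, between the end panels.
- shutter (a joint): How far the shutter is rolled: 0 fully down on its stop (closed), 1.431 rad fully up on its stop (open); the angle the bottom rail has swung about point track_centre. Bottom rail (30 mm high, 16 mm thick) and 13 thin wooden slats follow the half-round track and stow under the hood. It stays where it is left; 1 to 7 N at the bar moves it. It may start a little open.
- shutter_bar (a point): Middle of the shutter's pull bar: round steel, 12 mm diameter, 130 mm long, parallel to the store's y, on two 9 mm posts 52 mm to either side of this point, standing 30 mm clear of the rail. The point's -x points straight out from the rail to the bar, y along the bar. Rolling up, the bar turns 82 degrees about its own length with the rail; it can turn between gripping pads.
- track_centre (a point): Middle of the line about which the shutter rolls: centre of its half-round track (170 mm radius), 50 mm straight above the store's origin, store's axes. The middle of the bar runs in a circle of 214 mm radius about this point, in the store's x-z plane: at joint value q it stands 214*cos(0.175+q) mm in front (-x) and 214*sin(0.175+q) mm above it (q = 0: 211 in front, 37 above).
- square_pot_mid (a point): Centre of the square pot to be put away: brown clay like the other pots, the only square one, 60 mm by 60 mm with slightly rounded corners and upright walls, 72 mm high on a smaller 44 mm foot, open at the top with 5.5 mm walls; about 0.24 kg. It stands on the ware board. The point is half-way up, 36 mm above its underside; x and y are square to its walls, z is its axis, up.
- bat: The empty plaster bat (a flat round disc, 120 mm diameter, 15 mm thick, off-white) fixed on the store's floor, in the left or the right half. Origin: centre of its underside, which is 30 mm above the bench; its top is 45 mm above the bench. z up.
- stored_pot: A round brown clay pot (76 mm diameter, 66 mm high) still standing on its own bat (120 mm diameter, 15 mm thick), one piece, loose, in the other half of the store. Origin: centre of the bat's underside. To be left alone.
- ware_board: A wooden ware board lying fixed on the bench to the left of the store, 340 mm (x) by 150 mm (y), 18 mm thick; the square pot and the beaker stand on it, about 140 mm apart. Origin: centre of its underside, on the bench.
- beaker: A round brown clay beaker, 66 mm diameter at the rim, 52 mm at the foot, 78 mm high, on the ware board. Origin: centre of its underside. To be left alone.
- loop_tool: A wooden-handled loop trimming tool, 190 mm long, 17 mm thick, lying on the bench to the right of the store. Origin: the handle's end, its x points to the loop. To be left alone.

How it is judged (in metres and radians):
On the way, in this order (a step that is already met when the one before it is completed fails the run):
1. the shutter is rolled all the way up (value of joint shutter above 1.33 rad), for 0.2 s.
2. the square pot stands on the empty bat, let go (horizontal distance between square_pot_mid and bat below 0.022 m and z of square_pot_mid in the frame of bat between 0.046 and 0.056 m and angle between square_pot_mid's own z axis and vertical below 0.1 rad and linear speed of square_pot below 0.02 m/s and contact force between square_pot and the fingers below 0.05 N), for 0.3 s.
At the end, for the whole second after the job is handed in: The shutter is fully down (within 0.03 rad, about 6 mm, of its stop) and the square pot stands upright (within 0.1 rad), at rest and released, on the bat, its centre within 22 mm of the bat's centre (all of step 2 and value of joint shutter below 0.03 rad and velocity of joint shutter below 0.02 rad/s); the robot touches nothing.
It fails at once if the square pot falls: it is let go and drops faster than 0.45 m/s (about 10 mm) (contact force between square_pot and the fingers below 0.05 N and linear speed of square_pot above 0.45 m/s).
It fails at once if the square pot is tipped over (tilted more than 0.7 rad) (angle between square_pot_mid's own z axis and vertical above 0.7 rad).
It fails at once if the stored pot is moved more than 20 mm or tipped (distance of stored_pot from where it was at the start of the episode above 0.02 m or angle between stored_pot's own z axis and vertical above 0.3 rad).
It fails at once if the beaker is moved more than 20 mm or tipped (distance of beaker from where it was at the start of the episode above 0.02 m or angle between beaker's own z axis and vertical above 0.3 rad).
It fails at once if the loop tool is moved more than 30 mm (distance of loop_tool from where it was at the start of the episode above 0.03 m).
It also fails if it takes over 72 s, if anything falls off the work surface, if the arm or the gripper's body presses on something with over 40 N, if the wrist force passes 120 N, or if a joint passes its speed limit or range.

ROBOT

A 6-joint arm with a two-finger parallel gripper is mounted at the origin on the work surface. World frame = base frame: x ahead of the robot, y to its left, z up, the work surface at z = 0. Lengths are in mm, angles in degrees, forces in N, time in s.
With the tool pointing down it reaches from about 300 to 775 mm from the base axis. Payload 14.6 kg.
Tool frame: the origin (TCP) lies midway between the tips of the shut fingers; the grasp point (between the pads) lies bot.pinch_z behind it (bot.pinch_z is the distance from the TCP to the grasp point, in mm); y points along the fingers, z is the direction in which the jaws open and shut, and the axes are right-handed (so a half turn about y gives the same grasp; the last joint's range is limited). The gripper opens to 94 mm and grips with 3 to 60 N. Pads are 16 mm wide; open, the fingers measure 119 mm over their backs; the gripper's body (75 mm by 177 mm) begins 78 mm behind the grasp point.
Start: joints at [70.325, 17.183, 87.147, -0, 75.671, -3.816], TCP at [150.301, 529.054, 173.946] pointing down, gripper open.
Joint ranges: [-173.82, 173.82], [-45.26, 126.66], [13.44, 144.39], [-59.66, 239.66], [0, 175.72], [-146.38, 146.38]. Speed limits (degrees/s): [127.2, 127.2, 147.25, 180, 180, 180].

INTERFACE

Orientations are given as a 3x3 rotation matrix whose columns are the frame's x, y, z axes.
In Python, from cell import bot gives the robot as it stands. The module is installed in compiled form; this text tells all that it offers.
- The arm moves only by the tool jog_arm, never from a script. Its argument "series" is a list of rows, each an object of numbers: "x", "y", "z": the shift along the tool's x, y, z in mm; "wx", "wy", "wz": the turn, a rotation vector about the tool's x, y, z in degrees; "hand": the finger opening in mm, from 0 to 94. A call has 1 to 10 rows; each row shifts and turns the pose as measured when the row begins, along the tool's axes as they then stand; what a row does not reach is not made up. A row lasts 1/10 s, in which the tool goes at most 50 mm and 8.59 degrees, less where a joint would pass 70% of its speed; a pose out of reach is approached as far as the arm can. A call with a gripper value outside its range is refused whole. The fingers move at their own pace and stop on an object; the grip force is fixed at half the most. Time passes only in rows, so rows that do not move let the fingers close. It gives the time, the measured TCP pose, the force and the opening at its end, in the units of the state.
- bot.state(): the state, without advancing time (a new reading comes with each control period).
- bot.capture(name): name is "side" or "top"; returns a dict with "pixels" (480x640x3 uint8, red, green, blue), "depth" (480x640 float32, mm along the optical axis (not along the pixel's ray), 0 where there is no reading), "intrinsics" (3x3 intrinsics, pixels), "D" ([k1, k2, p1, p2, k3] as OpenCV has them; the pictures are not rectified), "R" (3x3) and "t" (3): a world point X has camera coordinates R X + t. Camera axes: x right, y down, z forward; pixel columns grow to the right and rows downward; lengths in mm; the calibration is good to about 2 mm. A picture is of the moment at which its call begins.
- bot.sign_off(): hands the job in, once; it reports no verdict.
The state is a dict: "t": time; "joint_positions": joint angles; "joint_vel": joint speeds; "tau": joint torques, N m; "ee_pos": TCP position; "ee_rot": TCP orientation; "contact_force": force on the tool from outside, world axes, zero at the start; "moment": the same for the moment, N m; "finger_gap": finger opening in mm.
Only numpy, scipy, OpenCV 4.12 (cv2) and the standard library are available. Lean on these libraries where they do the work, as an engineer would, in place of code of your own. Each camera call takes 0.05 s, during which the arm holds its last target.

## Working session

There is one attempt and no reset: what is moved stays moved. The work goes in short steps, Python scripts to look and compute and a tool call to move; the robot and the scene stay as the last step left them, time stands still between calls to the robot, and variables do not carry over. Pictures are saved under pics/ and viewed, and the job is handed in when it is done.

Besides the shell and the picture viewer there is one more tool, called after "Call:" as name(argument=value, ...) on one line, values as JSON. jog_arm: Moves the arm, as the interface text tells. Its arguments: {"type":"object","properties":{"series":{"type":"array"}},"required":["series"]}

```bash
mkdir -p pics
python3 - <<'E'
from cell import bot
import cv2,numpy as np
s=bot.state();print(s, bot.pinch_z)
for n in("side","top"):
    c=bot.capture(n);cv2.imwrite(f"pics/{n}0.png",c["pixels"][:,:,::-1]);np.savez(f"{n}0.npz",**c)
    print(n,c["intrinsics"],c["D"],c["R"],c["t"], -c["R"].T@c["t"])
E
```

```text
{'t': 0.0, 'joint_positions': array([ 7.03240148e+01,  1.72161319e+01,  8.71796561e+01, -7.60991390e-04,
        7.56720789e+01, -3.81542715e+00]), 'joint_vel': array([ 0.02062511, -0.03272125, -0.07557357,  0.01212369, -0.07955886,
        0.03408457]), 'tau': array([-1.30441786e-04, -5.31802976e+01, -3.52743852e+01,  7.08482321e-02,
        2.43696116e-02, -1.10207927e-04]), 'ee_pos': array([150.21295071, 528.7735739 , 173.38629975]), 'ee_rot': array([[ 9.61930561e-01, -3.86704965e-04,  2.73293700e-01],
       [-2.73293966e-01, -1.11967306e-03,  9.61929911e-01],
       [-6.59834780e-05, -9.99999298e-01, -1.18273187e-03]]), 'contact_force': array([ 0.18856343, -0.76165674, -0.02114332]), 'moment': array([-0.01651168,  0.0178059 , -0.00929205]), 'finger_gap': 94.31558281434755} 18.8
side [[526.81165079   0.         324.59676129]
 [  0.         526.81165079 239.16767413]
 [  0.           0.           1.        ]] [-0.06637446  0.          0.          0.          0.        ] [[ 0.96519054  0.2614939  -0.00530658]
 [ 0.24796422 -0.92132835 -0.29944585]
 [-0.08319237  0.28770646 -0.95409854]] [-521.42758728 -144.36045438 1397.28577577] [ 655.31670975 -398.6613825  1287.15318465]
top [[456.98830498   0.         317.50336664]
 [  0.         456.98830498 236.6711177 ]
 [  0.           0.           1.        ]] [-0.11649837  0.          0.          0.          0.        ] [[-0.02756954 -0.99934905  0.02326791]
 [-0.99623343  0.02555433 -0.08286091]
 [ 0.08221238 -0.02546471 -0.99628945]] [ -15.41511779  578.93423328 1078.18814239] [ 487.68823956   -2.74361359 1122.51716971]
```

View pics/side0.png

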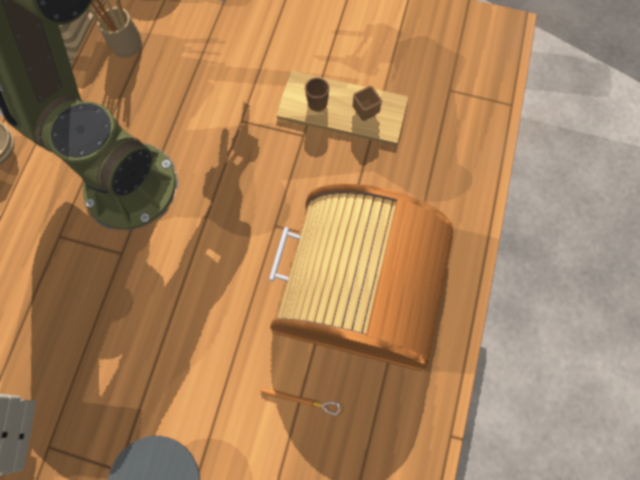

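View pics/top0.png

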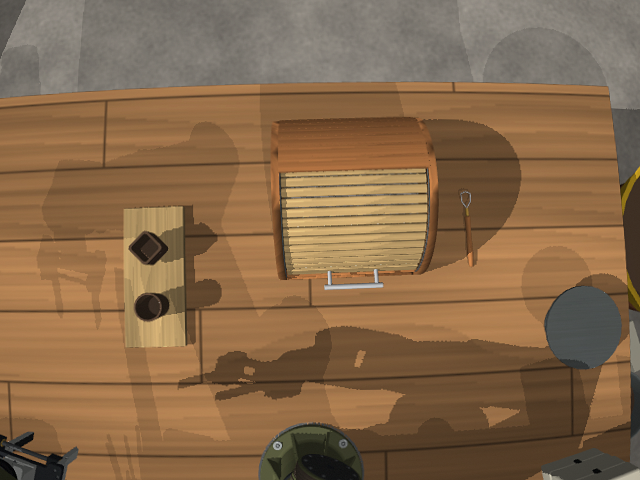

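The side view shows the store with its bar (around 273–287, 230–278), and the square pot at (367,102). In the top view the bar runs from (325,288) to (382,285), the square pot is at (148,248) and the beaker at (151,306). Next I'll measure them.

```bash
cat > h.py <<'E'
import numpy as np,cv2
def load(n): return dict(np.load(n+".npz"))
def und(c,uv):
    return cv2.undistortPoints(np.float64(uv).reshape(-1,1,2),c["intrinsics"],c["D"]).reshape(-1,2)
def onplane(c,uv,z):
    d=np.c_[und(c,uv),np.ones(len(np.reshape(uv,(-1,2))))]@c["R"]; o=-c["R"].T@c["t"]
    return o+d*((z-o[2])/d[:,2])[:,None]
def bydepth(c,uv):
    uv=np.reshape(uv,(-1,2)); q=und(c,uv); i=np.round(uv).astype(int)
    Z=c["depth"][i[:,1],i[:,0]].astype(float)
    return (np.c_[q,np.ones(len(q))]*Z[:,None]-c["t"])@c["R"]
def proj(c,X):
    r,_=cv2.Rodrigues(c["R"]); return cv2.projectPoints(np.float64(X).reshape(-1,1,3),r,c["t"],c["intrinsics"],c["D"])[0].reshape(-1,2)
E
python3 - <<'E'
from h import *
for n in("top","side"):
    c=load(n+"0"); p=c["pixels"].astype(int); H=cv2.cvtColor(c["pixels"],cv2.COLOR_RGB2HSV)
    box=(300,260,410,300) if n=="top" else (262,220,305,290)
    m=np.zeros((480,640),bool); x0,y0,x1,y1=box
    m[y0:y1,x0:x1]=(H[y0:y1,x0:x1,1]<70)&(H[y0:y1,x0:x1,2]>110)
    v,u=np.nonzero(m); P=bydepth(c,np.c_[u,v]); print(n,m.sum())
    print(np.percentile(P,[2,25,50,75,98],0).round(1))
    # bar: farthest-out rows; fit line
    from numpy import linalg as L
    uv=np.c_[u,v]; r=cv2.minAreaRect(uv.astype(np.float32)); print(r, cv2.boxPoints(r).round(1).tolist())
    big=cv2.resize(c["pixels"][y0-40:y1+40,x0-40:x1+40,::-1],None,fx=4,fy=4,interpolation=cv2.INTER_CUBIC);cv2.imwrite(f"pics/bar_{n}.png",big[:600,:800])
    # pot crop
    b=(100,190,220,330) if n=="top" else (270,60,420,150)
    cv2.imwrite(f"pics/pot_{n}.png",cv2.resize(c["pixels"][b[1]:b[3],b[0]:b[2],::-1],None,fx=4,fy=4))
    D=c["depth"]
    vv,uu=np.mgrid[0:480,0:640]; uv=np.c_[uu.ravel(),vv.ravel()]
    P=bydepth(c,uv).reshape(480,640,3); np.save(n+"P.npy",P)
    W=P[b[1]:b[3],b[0]:b[2]].reshape(-1,3)
    h=np.histogram(W[:,2],np.arange(-10,130,6)); print(list(zip(h[1].round(),h[0])))
E
```

```text
top 395
[[ 454.6 -165.8    4.3]
 [ 458.4 -149.9  112.5]
 [ 462.  -103.7  115.6]
 [ 468.6  -59.5  117.4]
 [ 495.9  -41.8  121.6]]
((343.58544921875, 277.1365661621094), (23.341333389282227, 76.29898071289062), 87.70938873291016) [[305.0, 267.0], [381.20001220703125, 264.0], [382.20001220703125, 287.29998779296875], [305.8999938964844, 290.29998779296875]]
[(np.int64(-10), np.int64(132)), (np.int64(-4), np.int64(6865)), (np.int64(2), np.int64(2317)), (np.int64(8), np.int64(162)), (np.int64(14), np.int64(4255)), (np.int64(20), np.int64(1458)), (np.int64(26), np.int64(152)), (np.int64(32), np.int64(163)), (np.int64(38), np.int64(73)), (np.int64(44), np.int64(77)), (np.int64(50), np.int64(91)), (np.int64(56), np.int64(83)), (np.int64(62), np.int64(89)), (np.int64(68), np.int64(86)), (np.int64(74), np.int64(105)), (np.int64(80), np.int64(102)), (np.int64(86), np.int64(296)), (np.int64(92), np.int64(217)), (np.int64(98), np.int64(22)), (np.int64(104), np.int64(0)), (np.int64(110), np.int64(0)), (np.int64(116), np.int64(0)), (np.int64(122), np.int64(0))]
side 402
[[ 433.5 -165.7   -2.2]
 [ 4
[... 342 characters left out ...]
nt64(-10), np.int64(837)), (np.int64(-4), np.int64(5251)), (np.int64(2), np.int64(1374)), (np.int64(8), np.int64(583)), (np.int64(14), np.int64(3225)), (np.int64(20), np.int64(808)), (np.int64(26), np.int64(69)), (np.int64(32), np.int64(85)), (np.int64(38), np.int64(73)), (np.int64(44), np.int64(107)), (np.int64(50), np.int64(94)), (np.int64(56), np.int64(105)), (np.int64(62), np.int64(102)), (np.int64(68), np.int64(124)), (np.int64(74), np.int64(115)), (np.int64(80), np.int64(141)), (np.int64(86), np.int64(200)), (np.int64(92), np.int64(148)), (np.int64(98), np.int64(11)), (np.int64(104), np.int64(0)), (np.int64(110), np.int64(0)), (np.int64(116), np.int64(0)), (np.int64(122), np.int64(0))]
```

View pics/pot_top.png

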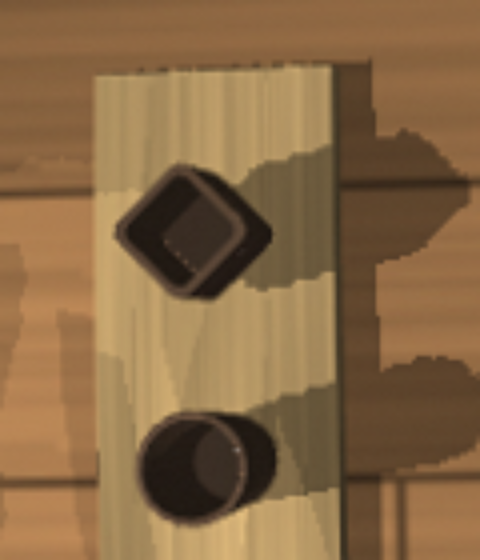

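View pics/bar_top.png

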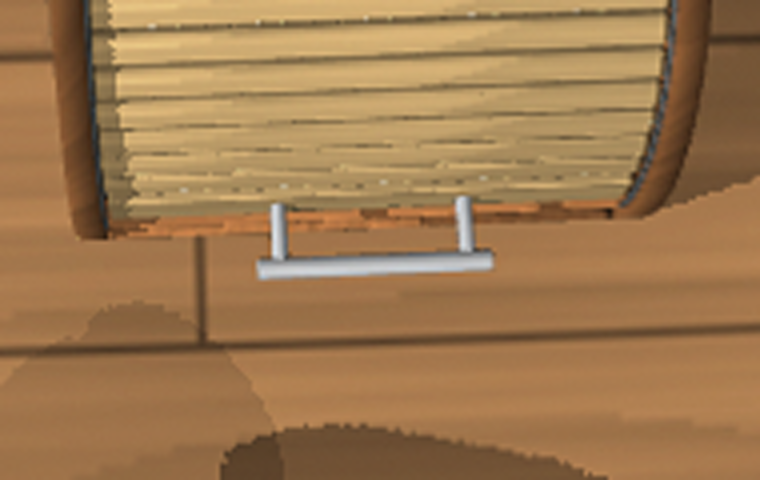

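Run:
```python
from h import *
from scipy.optimize import least_squares
T=load("top0");S=load("side0")
e=onplane(T,[[324.5,287.3],[383.3,285.3]],111); print("bar ends top",e.round(1),np.linalg.norm(e[1]-e[0]))
d=e[0]-e[1]; print("yaw bar",np.degrees(np.arctan2(-d[0],d[1])))
for n in("top","side"):
    c=load(n+"0");P=np.load(n+"P.npy").reshape(-1,3)
    k=(P[:,2]>25)&(P[:,0]>420)&(P[:,0]<960)&(abs(P[:,1]+90)<260)&(c["depth"].ravel()>0)
    if n=="side": k&=(P[:,1]<110)
    Q=P[k]
    for yaw in [np.degrees(np.arctan2(-d[0],d[1]))]:
        a=np.radians(yaw);ex=np.array([np.cos(a),np.sin(a)]);ey=np.array([-np.sin(a),np.cos(a)])
        X=Q[:,:2]@ex;Y=Q[:,:2]@ey
        print(n,"yaw",yaw,"Xext",X.min(),X.max(),"Y",Y.min(),Y.max())
        for x0 in range(480,860,40):
            s=(X>x0)&(X<x0+40)&(Q[:,2]>60)
            if s.sum()>20:print(x0,np.percentile(Y[s],[.3,1,99,99.7]).round(1),Q[s,2].max().round(1))
        ym=(np.percentile(Y,1)+np.percentile(Y,99))/2
        s=(abs(Y-ym)<120)&(Q[:,2]>150)
        f=least_squares(lambda p:np.hypot(X[s]-p[0],Q[s,2]-p[1])-p[2],[680,50,170],loss="soft_l1")
        print("circle",f.x.round(1),ym)
        # hood vs slats with z0=50
```

```text
bar ends top [[ 458.8  -40.9  111. ]
 [ 459.2 -171.5  111. ]] 130.59623514252468
yaw bar 0.2054179323257809
top yaw 0.2054179323257809 Xext 454.1991569092383 844.7460424397915 Y -271.53328761229466 63.60916920585142
480 [-270.5 -268.6   57.4   59.4] 172.4
520 [-270.5 -268.    57.5   59.7] 207.4
560 [-270.1 -267.9   57.4   59.6] 228.9
600 [-270.6 -267.9   58.3   60.2] 237.4
640 [-269.6 -267.3   58.8   60.9] 239.7
680 [-269.3 -266.4   58.4   60.5] 240.4
720 [-269.5 -267.2   60.5   62.7] 234.5
760 [-268.6 -265.8   59.4   61.8] 214.7
800 [-267.8 -265.9   60.3   62.7] 183.1
840 [-237.8 -237.3   -2.1   -1.6] 119.9
circle [677.   36.1 192.5] -104.42356107010642
side yaw 0.2054179323257809 Xext 452.84294812693724 850.7835344421553 Y -274.42166321908576 64.46515078179712
480 [-271.1 -270.9   57.1   58.6] 169.3
520 [-270.7 -270.5   56.1   58.8] 206.3
560 [-270.3 -270.1   56.8   59.4] 225.5
600 [-270.  -269.8   57.1   59.5] 238.4
640 [-269.6 -269.4   57.1   60.2] 240.3
680 [-269.3 -269.1   57.9   61.1] 239.4
720 [-268.9 -268.8   58.    61.2] 233.5
760 [-268.6 -268.5   58.9   61.5] 212.7
800 [-268.5 -268.3   59.3   61.8] 181.7
840 [-268.7 -268.6   52.1   55.4] 117.2
circle [675.4  37.7 189.7] -106.41034595091286
```

```bash
cat >> h.py <<'E'
from scipy.spatial.transform import Rotation as Ro, Slerp
def plan(R1,p1,n,pinch=True,via=None):
    from cell import bot
    s=bot.state();R0=s["ee_rot"];p0=s["ee_pos"]
    R1=np.array(R1,float);p1=np.array(p1,float)
    if pinch: p1=p1+bot.pinch_z*R1[:,1]
    sl=Slerp([0,1],Ro.from_matrix([R0,R1])); pts=[p0]+([np.array(via,float)] if via is not None else [])+[p1]
    L=np.r_[0,np.cumsum([np.linalg.norm(b-a) for a,b in zip(pts,pts[1:])])];L/=max(L[-1],1e-9)
    pos=lambda t:np.array([np.interp(t,L,[q[i] for q in pts]) for i in range(3)])
    R=R0;p=p0
    for k in range(1,n+1):
        d=R.T@(pos(k/n)-p); w=(Ro.from_matrix(R.T@sl(k/n).as_matrix())).as_rotvec(degrees=True)
        d=d.round(0 if np.abs(d).max()>8 else 1);w=w.round(1)
        print("{"+", ".join(f'"{a}":{v:g}' for a,v in zip("x y z wx wy wz".split(),[*d,*w]) if v)+"}")
        p=p+R@d;R=R@Ro.from_rotvec(w,degrees=True).as_matrix()
    print("end",p.round(1),"target",p1.round(1))
def tooldown(ang,tilt=0,taz=0):
    """z (jaw) axis at heading ang; tool y down; then tilted about the jaw axis by tilt"""
    a=np.radians(ang);z=np.array([np.cos(a),np.sin(a),0]);y=np.array([0,0,-1.]);x=np.cross(y,z)
    R=np.c_[x,y,z]; return R
def barR(t,yaw=0.5):
    t=np.radians(t);y=np.array([np.sin(t),0,-np.cos(t)]);z=np.array([np.cos(t),0,np.sin(t)])
    return Ro.from_euler("z",yaw,degrees=True).as_matrix()@np.c_[np.cross(y,z),y,z]
E
python3 - <<'E'
from h import *
T=load("top0");S=load("side0")
# check bar centre in both views
print(proj(T,[[459,-106,110]]),proj(S,[[459,-41,110],[459,-171,110]]))
R=barR(25); plan(R,np.array([459,-106,110])-60*R[:,1],18,via=[300,250,220])
E
```

```text
[[353.84862595 286.31179737]] [[286.57004744 228.26983487]
 [270.57225988 280.24723584]]
{"x":27, "y":-6, "z":-28, "wx":1.2, "wy":4, "wz":-0.9}
{"x":29, "y":-6, "z":-26, "wx":1.2, "wy":4, "wz":-0.9}
{"x":31, "y":-5, "z":-24, "wx":1.2, "wy":4.1, "wz":-0.9}
{"x":33, "y":-6, "z":-21, "wx":1.2, "wy":4, "wz":-0.9}
{"x":34, "y":-6, "z":-19, "wx":1.2, "wy":4, "wz":-0.9}
{"x":36, "y":-6, "z":-16, "wx":1.2, "wy":4, "wz":-0.8}
{"x":36, "y":-5, "z":-14, "wx":1.2, "wy":4.1, "wz":-0.9}
{"x":38, "y":-5, "z":-11, "wx":1.1, "wy":4, "wz":-0.9}
{"x":36, "y":6, "z":-14, "wx":1.2, "wy":4, "wz":-0.9}
{"x":36, "y":7, "z":-12, "wx":1.2, "wy":4, "wz":-0.9}
{"x":38, "y":8, "z":-10, "wx":1.2, "wy":4.1, "wz":-0.9}
{"x":38, "y":9, "z":-8, "wx":1.2, "wy":4, "wz":-0.9}
{"x":38, "y":8, "z":-5, "wx":1.2, "wy":4, "wz":-0.9}
{"x":38, "y":10, "z":-2, "wx":1.2, "wy":4, "wz":-0.9}
{"x":38, "y":10, "wx":1.2, "wy":4, "wz":-0.8}
{"x":38, "y":10, "z":2, "wx":1.2, "wy":4.1, "wz":-0.9}
{"x":38, "y":11, "z":5, "wx":1.2, "wy":4, "wz":-0.9}
{"x":37, "y":12, "z":8, "wx":1.2, "wy":4, "wz":-0.9}
end [ 442.  -106.6  147.5] target [ 441.6 -106.2  147.3]
```

View pics/bar_side.png

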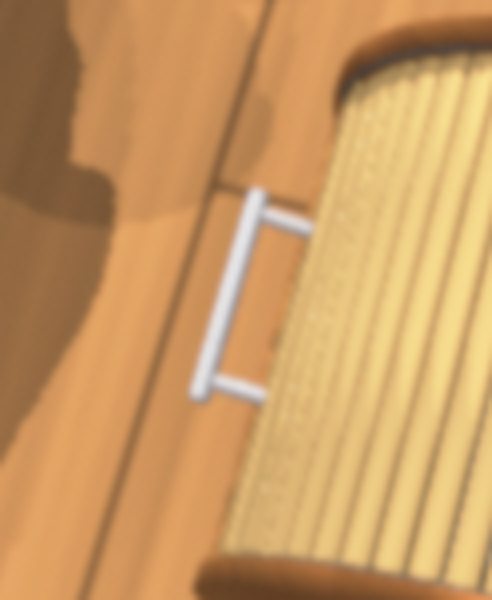

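Both views agree with the bar at about (459, -106, 110). Moving to the pre-grasp.

Call:
jog_arm(series=[{"x": 27, "y": -6, "z": -28, "wx": 1.2, "wy": 4, "wz": -0.9}, {"x": 29, "y": -6, "z": -26, "wx": 1.2, "wy": 4, "wz": -0.9}, {"x": 31, "y": -5, "z": -24, "wx": 1.2, "wy": 4.1, "wz": -0.9}, {"x": 33, "y": -6, "z": -21, "wx": 1.2, "wy": 4, "wz": -0.9}, {"x": 34, "y": -6, "z": -19, "wx": 1.2, "wy": 4, "wz": -0.9}, {"x": 36, "y": -6, "z": -16, "wx": 1.2, "wy": 4, "wz": -0.8}, {"x": 36, "y": -5, "z": -14, "wx": 1.2, "wy": 4.1, "wz": -0.9}, {"x": 38, "y": -5, "z": -11, "wx": 1.1, "wy": 4, "wz": -0.9}, {"x": 36, "y": 6, "z": -14, "wx": 1.2, "wy": 4, "wz": -0.9}, {"x": 36, "y": 7, "z": -12, "wx": 1.2, "wy": 4, "wz": -0.9}])

```text
schema error: expected keys x, y, z, wx, wy, wz, hand
```

Run:
```python
from h import *
R=barR(25); plan(R,np.array([459,-106,110])-60*R[:,1],10)
```

```text
{"x":45, "y":3, "z":-53, "wx":2.1, "wy":7.2, "wz":-1.6}
{"x":52, "y":2, "z":-47, "wx":2.2, "wy":7.3, "wz":-1.6}
{"x":57, "y":2, "z":-40, "wx":2.1, "wy":7.2, "wz":-1.6}
{"x":62, "y":2, "z":-33, "wx":2.2, "wy":7.3, "wz":-1.6}
{"x":65, "y":3, "z":-25, "wx":2.1, "wy":7.2, "wz":-1.6}
{"x":68, "y":4, "z":-17, "wx":2.2, "wy":7.3, "wz":-1.6}
{"x":69, "y":6, "z":-8, "wx":2.1, "wy":7.2, "wz":-1.6}
{"x":70, "y":7, "z":1, "wx":2.2, "wy":7.2, "wz":-1.6}
{"x":68, "y":10, "z":9, "wx":2.1, "wy":7.3, "wz":-1.6}
{"x":67, "y":11, "z":17, "wx":2.2, "wy":7.2, "wz":-1.6}
end [ 441.7 -105.9  147.9] target [ 441.6 -106.2  147.3]
```

```bash
sed -i 's/for a,v in zip("x y z wx wy wz".split(),\[\*d,\*w\]) if v)/for a,v in zip("x y z wx wy wz".split(),[*d,*w]))/' h.py
python3 - <<'E'
from h import *
R=barR(40); plan(R,np.array([459,-106,110])-60*R[:,1],18,via=[300,250,220])
E
```

```text
{"x":27, "y":-6, "z":-28, "wx":1.9, "wy":3.9, "wz":-1.4}
{"x":29, "y":-6, "z":-26, "wx":1.9, "wy":3.9, "wz":-1.4}
{"x":31, "y":-6, "z":-23, "wx":1.9, "wy":3.9, "wz":-1.5}
{"x":33, "y":-5, "z":-22, "wx":1.9, "wy":4, "wz":-1.4}
{"x":34, "y":-6, "z":-18, "wx":1.9, "wy":3.9, "wz":-1.4}
{"x":35, "y":-6, "z":-17, "wx":1.9, "wy":3.9, "wz":-1.4}
{"x":37, "y":-5, "z":-13, "wx":1.9, "wy":3.9, "wz":-1.5}
{"x":37, "y":-4, "z":-11, "wx":1.9, "wy":3.9, "wz":-1.4}
{"x":35, "y":5, "z":-16, "wx":2, "wy":3.9, "wz":-1.4}
{"x":36, "y":8, "z":-14, "wx":1.9, "wy":4, "wz":-1.4}
{"x":37, "y":8, "z":-13, "wx":1.9, "wy":3.9, "wz":-1.4}
{"x":37, "y":9, "z":-10, "wx":1.9, "wy":3.9, "wz":-1.5}
{"x":37, "y":9, "z":-8, "wx":1.9, "wy":3.9, "wz":-1.4}
{"x":38, "y":10, "z":-6, "wx":1.9, "wy":3.9, "wz":-1.4}
{"x":37, "y":11, "z":-4, "wx":1.9, "wy":3.9, "wz":-1.4}
{"x":38, "y":11, "z":-1, "wx":1.9, "wy":3.9, "wz":-1.5}
{"x":37, "y":13, "z":1, "wx":1.9, "wy":4, "wz":-1.4}
{"x":37, "y":13, "z":3, "wx":1.9, "wy":3.9, "wz":-1.4}
end [ 432.6 -106.3  141.9] target [ 432.5 -106.2  141.6]
```

Call:
jog_arm(series=[{"x": 27, "y": -6, "z": -28, "wx": 1.9, "wy": 3.9, "wz": -1.4, "hand": 32}, {"x": 29, "y": -6, "z": -26, "wx": 1.9, "wy": 3.9, "wz": -1.4, "hand": 32}, {"x": 31, "y": -6, "z": -23, "wx": 1.9, "wy": 3.9, "wz": -1.5, "hand": 32}, {"x": 33, "y": -5, "z": -22, "wx": 1.9, "wy": 4, "wz": -1.4, "hand": 32}, {"x": 34, "y": -6, "z": -18, "wx": 1.9, "wy": 3.9, "wz": -1.4, "hand": 32}, {"x": 35, "y": -6, "z": -17, "wx": 1.9, "wy": 3.9, "wz": -1.4, "hand": 32}, {"x": 37, "y": -5, "z": -13, "wx": 1.9, "wy": 3.9, "wz": -1.5, "hand": 32}, {"x": 37, "y": -4, "z": -11, "wx": 1.9, "wy": 3.9, "wz": -1.4, "hand": 32}, {"x": 35, "y": 5, "z": -16, "wx": 2, "wy": 3.9, "wz": -1.4, "hand": 32}, {"x": 36, "y": 8, "z": -14, "wx": 1.9, "wy": 4, "wz": -1.4, "hand": 32}])

```text
t: 1.1
ee_pos: [325.5, 170.4, 204.1]
ee_rot: [[0.525, 0.392, 0.756], [-0.843, 0.114, 0.526], [0.12, -0.913, 0.39]]
contact_force: [0.6, 0.9, -0.6]
finger_gap: 32.2
```

Run:
```python
from h import *
R=barR(40); plan(R,np.array([459,-106,110])-60*R[:,1],10)
```

```text
{"x":28, "y":7, "z":-9, "wx":1.5, "wy":3, "wz":-1.1}
{"x":29, "y":7, "z":-7, "wx":1.4, "wy":3.1, "wz":-1}
{"x":28, "y":7, "z":-7, "wx":1.5, "wy":3, "wz":-1.1}
{"x":29, "y":8, "z":-5, "wx":1.4, "wy":3, "wz":-1.1}
{"x":29, "y":8, "z":-3, "wx":1.5, "wy":3.1, "wz":-1.1}
{"x":29, "y":9, "z":-2, "wx":1.4, "wy":3, "wz":-1}
{"x":29, "y":9, "z":-1, "wx":1.5, "wy":3, "wz":-1.1}
{"x":29, "y":10, "z":-0, "wx":1.4, "wy":3, "wz":-1.1}
{"x":28, "y":10, "z":1, "wx":1.5, "wy":3.1, "wz":-1.1}
{"x":28, "y":11, "z":3, "wx":1.4, "wy":3, "wz":-1}
end [ 432.1 -105.9  141.6] target [ 432.5 -106.2  141.6]
```

Call:
jog_arm(series=[{"x": 28, "y": 7, "z": -9, "wx": 1.5, "wy": 3, "wz": -1.1, "hand": 32}, {"x": 29, "y": 7, "z": -7, "wx": 1.4, "wy": 3.1, "wz": -1, "hand": 32}, {"x": 28, "y": 7, "z": -7, "wx": 1.5, "wy": 3, "wz": -1.1, "hand": 32}, {"x": 29, "y": 8, "z": -5, "wx": 1.4, "wy": 3, "wz": -1.1, "hand": 32}, {"x": 29, "y": 8, "z": -3, "wx": 1.5, "wy": 3.1, "wz": -1.1, "hand": 32}, {"x": 29, "y": 9, "z": -2, "wx": 1.4, "wy": 3, "wz": -1, "hand": 32}, {"x": 29, "y": 9, "z": -1, "wx": 1.5, "wy": 3, "wz": -1.1, "hand": 32}, {"x": 29, "y": 10, "z": 0, "wx": 1.4, "wy": 3, "wz": -1.1, "hand": 32}, {"x": 28, "y": 10, "z": 1, "wx": 1.5, "wy": 3.1, "wz": -1.1, "hand": 32}, {"x": 28, "y": 11, "z": 3, "wx": 1.4, "wy": 3, "wz": -1, "hand": 32}])

```text
t: 2.1
ee_pos: [430.3, -122.2, 140.7]
ee_rot: [[-0.021, 0.657, 0.754], [-1.0, -0.011, -0.018], [-0.004, -0.754, 0.657]]
contact_force: [1.9, 1.4, 0.7]
finger_gap: 32.0
```

Run:
```python
from h import *
from cell import bot
R=barR(40); plan(R,np.array([459,-106,110])-5*R[:,1],4)
c=bot.capture("side");cv2.imwrite("pics/s1.png",cv2.resize(c["pixels"][160:320,180:400,::-1],None,fx=3.5,fy=3.5))
```

```text
{"x":-4, "y":14, "z":0, "wx":-0.3, "wy":-0.4, "wz":0.2}
{"x":-4, "y":14, "z":1, "wx":-0.2, "wy":-0.3, "wz":0.3}
{"x":-5, "y":14, "z":-0, "wx":-0.3, "wy":-0.4, "wz":0.2}
{"x":-4, "y":14, "z":1, "wx":-0.3, "wy":-0.3, "wz":0.2}
end [ 468.4 -105.5   99.5] target [ 467.9 -105.9   99.4]
```

View pics/s1.png

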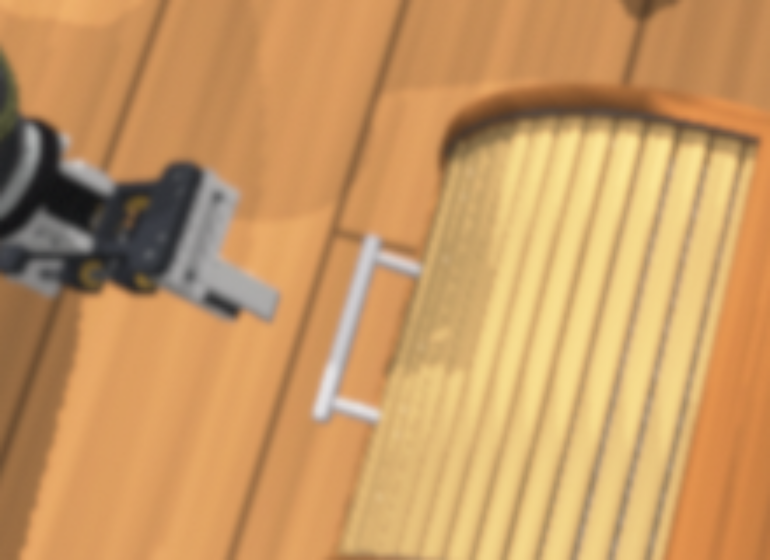

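The fingers are in front of the bar, which runs from (370,240) to (322,415) in the crop. Inserting.

Call:
jog_arm(series=[{"x": -8, "y": 7, "z": 0, "wx": -0.5, "wy": -0.7, "wz": 0.4, "hand": 32}, {"x": -8, "y": 7, "z": 1, "wx": -0.6, "wy": -0.7, "wz": 0.5, "hand": 32}, {"x": 0, "y": 14, "z": 0, "wx": 0, "wy": 0, "wz": 0, "hand": 32}, {"x": 0, "y": 14, "z": 0, "wx": 0, "wy": 0, "wz": 0, "hand": 32}, {"x": 0, "y": 0, "z": 0, "wx": 0, "wy": 0, "wz": 0, "hand": 32}])

```text
t: 2.65
ee_pos: [459.9, -105.1, 105.9]
ee_rot: [[0.009, 0.639, 0.769], [-1.0, 0.006, 0.007], [-0.001, -0.769, 0.639]]
contact_force: [-0.3, -0.4, 0.3]
finger_gap: 32.0
```

Run:
```python
from h import *
from cell import bot
R=barR(40); plan(R,np.array([459,-106,110])-3*R[:,1],2)
for n in("top","side"):
  c=bot.capture(n);b=(180,320,180,400) if n=="side" else (220,340,270,450)
  cv2.imwrite(f"pics/{n}2.png",cv2.resize(c["pixels"][b[0]:b[1],b[2]:b[3],::-1],None,fx=3.5,fy=3.5))
```

```text
{"x":0.5, "y":6, "z":1, "wx":0.1, "wy":0, "wz":-0}
{"x":0.4, "y":6.1, "z":0.9, "wx":0.2, "wy":0, "wz":-0}
end [ 469.1 -105.9   97.8] target [ 469.2 -105.9   97.9]
```

View pics/side2.png

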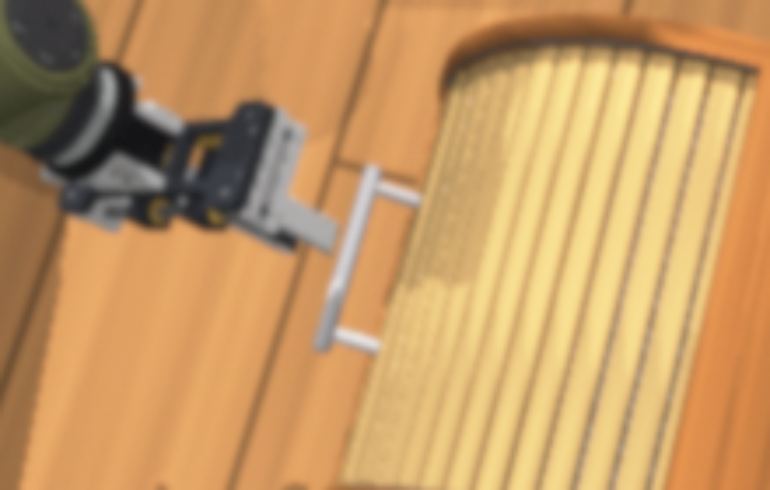

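View pics/top2.png

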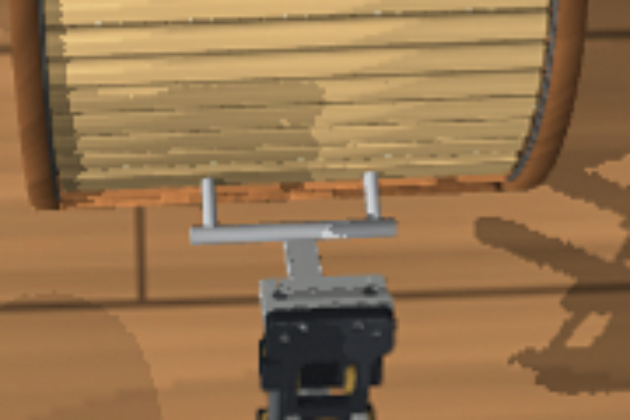

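Run:
```python
from h import *
from cell import bot
s=bot.state();print(s["ee_pos"],s["finger_gap"],s["contact_force"])
p=s["ee_pos"];R=s["ee_rot"]
X=[p,p+16*R[:,2],p-16*R[:,2],p-40*R[:,1]+16*R[:,2],p-40*R[:,1]-16*R[:,2],p+28*R[:,2],[459,-106,110]]
for n in("top","side"):
  c=bot.capture(n);b=(180,320,180,400) if n=="side" else (220,340,270,450)
  im=cv2.resize(c["pixels"][b[0]:b[1],b[2]:b[3],::-1],None,fx=4,fy=4,interpolation=cv2.INTER_NEAREST)
  q=((proj(c,X)-[b[2],b[0]]+.5)*4)
  for i,(u,v) in enumerate(q): cv2.circle(im,(int(u),int(v)),3,[(0,0,255),(0,255,0),(255,0,0),(0,255,0),(255,0,0),(255,255,0),(255,0,255)][i],-1)
  cv2.imwrite(f"pics/{n}3.png",im[:600,:800])
```

```text
[ 459.71879624 -105.53526082  107.05449654] 32.096288123924076 [-0.69289632 -0.56389015  0.67920477]
```

View pics/side3.png

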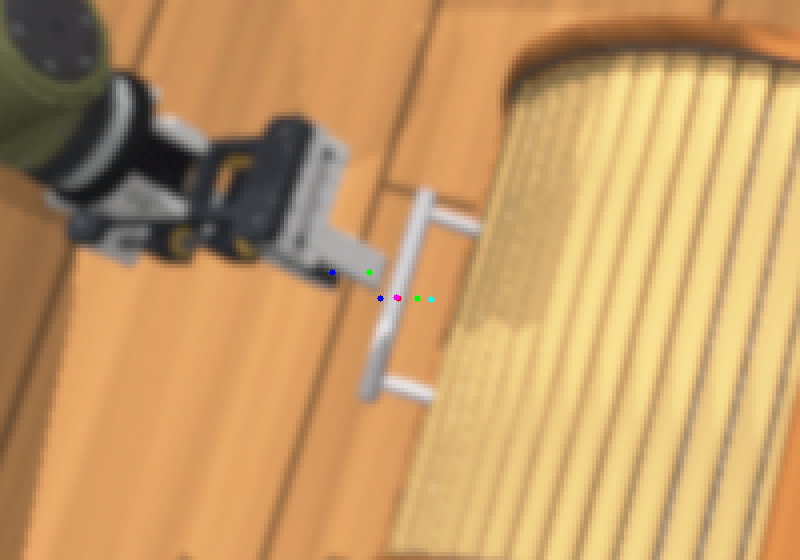

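View pics/top3.png

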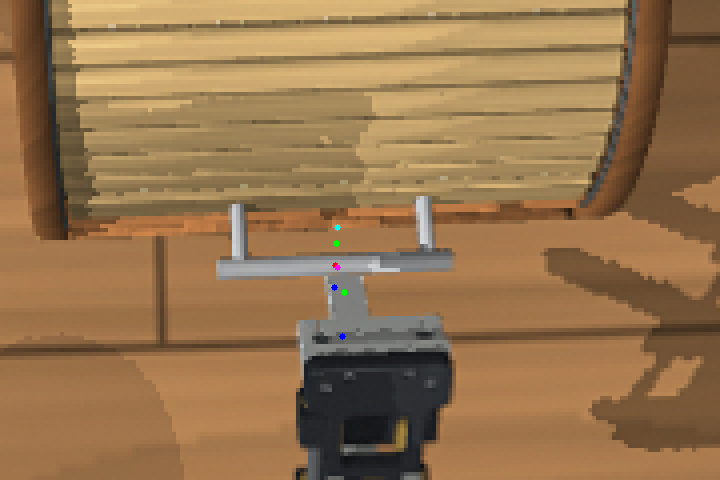

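Run:
```python
from h import *
from cell import bot
T=load("top0");S=load("side0")
def tri(a,b):
    o1=-T["R"].T@T["t"];d1=T["R"].T@np.r_[und(T,a)[0],1];o2=-S["R"].T@S["t"];d2=S["R"].T@np.r_[und(S,b)[0],1]
    A=np.c_[d1,-d2];k=np.linalg.lstsq(A,o2-o1,rcond=None)[0];p,q=o1+k[0]*d1,o2+k[1]*d2
    return (p+q)/2,np.linalg.norm(p-q)
s=bot.state()
X,g=tri([356.9,289],[274.5,248]);print(X,g,s["ee_rot"].T@(X-s["ee_pos"]))
X,g=tri([353.8,286.3],[279.3,253.2]);print("bar",X,g)
t=bot.capture("top");print(bydepth(t,[[355,281+10],[356,294],[356,297]]))
t=bot.capture("side");print(bydepth(t,[[180+360/4,180+260/4],[180+350/4,180+250/4],[180+372/4,180+268/4]]))
```

```text
[ 454.35010141 -107.38169862  158.63966147] 0.4056893932035521 [  1.08062573 -42.61865328  28.51763966]
bar [ 459.82875282 -105.24316164  113.66549855] 1.4941545606397444
[[ 450.66364989 -102.62070659  163.77790948]
 [ 444.80415706 -103.43123042  174.04063671]
 [ 438.7794224  -102.89692204  177.21262117]]
[[ 444.38305997 -106.14109099  169.23847597]
 [ 437.62822675 -102.46012509  170.84443492]
 [ 450.47912972 -106.43464114  159.96063062]]
```

Run:
```python
from h import *
from cell import bot
s=bot.state();R=s["ee_rot"];p=s["ee_pos"]
for n in("top","side"):
    c=bot.capture(n);vv,uu=np.mgrid[0:480,0:640];P=bydepth(c,np.c_[uu.ravel(),vv.ravel()]);k=c["depth"].ravel()>0
    L=(P-p)@R; k&=(P[:,2]>25)&(abs(L[:,0])<60)&(abs(L[:,2])<100)&(L[:,1]>-200)&(L[:,1]<40)
    L=L[k]
    for a in range(-160,40,10):
        m=(L[:,1]>=a)&(L[:,1]<a+10)
        if m.sum(): print(n,a,m.sum(),"x",np.percentile(L[m,0],[3,97]).round(),"z",np.percentile(L[m,2],[3,50,97]).round())
```

```text
top -160 364 x [-34.  32.] z [-34.  31.  89.]
top -150 215 x [-34.  31.] z [-72.  10.  83.]
top -140 156 x [-34.  32.] z [-72.  81.  83.]
top -130 26 x [-28.  27.] z [-71. -17.  81.]
top -80 13 x [-8.  5.] z [29. 30. 32.]
top -70 33 x [-10.   8.] z [25. 29. 31.]
top -60 30 x [-9.  8.] z [27. 29. 32.]
top -50 29 x [-10.   9.] z [23. 28. 31.]
top -20 11 x [-50.  42.] z [3. 5. 8.]
top -10 276 x [-56.  57.] z [ 0.  7. 11.]
top 0 633 x [-58.  56.] z [12. 83. 98.]
top 10 380 x [-57.  57.] z [18. 53. 69.]
top 20 271 x [-57.  56.] z [20. 33. 42.]
top 30 46 x [-44.  53.] z [12. 15. 20.]
side -160 264 x [-29.  34.] z [-74.  28.  88.]
side -150 234 x [-27.  34.] z [-75.  35.  82.]
side -140 207 x [-31.  34.] z [-75.  78.  82.]
side -130 21 x [-27.  31.] z [-76.  77.  80.]
side -90 36 x [-9. 10.] z [-22.  26.  30.]
side -80 43 x [-8. 10.] z [-23.  27.  29.]
side -70 42 x [-8. 10.] z [-25.  26.  30.]
side -60 52 x [-9. 10.] z [-26.  25.  29.]
side -50 57 x [-8. 10.] z [-25.  24.  29.]
side -40 20 x [-9. 10.] z [-23. -17.  24.]
side -20 5 x [-42.  50.] z [2. 3. 4.]
side -10 235 x [-55.  57.] z [-3.  5.  9.]
side 0 487 x [-57.  56.] z [ 5. 83. 99.]
side 10 287 x [-57.  55.] z [13. 50. 71.]
side 20 172 x [-55.  57.] z [18. 32. 40.]
side 30 25 x [-45.  45.] z [ 8. 13. 17.]
```

The camera's depth puts the fingertips about 40 mm short of the reported TCP, and the gripper's body is off by the same amount. I'll check this against the first picture, taken in another orientation.

Run:
```python
from h import *
R=np.array([[ 9.61930561e-01, -3.86704965e-04,  2.73293700e-01],[-2.73293966e-01, -1.11967306e-03,  9.61929911e-01],[-6.59834780e-05, -9.99999298e-01, -1.18273187e-03]]);p=np.array([150.213,528.77,173.39])
c=load("top0");P=np.load("topP.npy").reshape(-1,3);k=c["depth"].ravel()>0
L=(P-p)@R;k&=(P[:,2]>60)&(abs(L[:,0])<150)&(abs(L[:,2])<150);L=L[k]
for a in range(-220,60,10):
    m=(L[:,1]>=a)&(L[:,1]<a+10)
    if m.sum(): print(a,m.sum(),"x",np.percentile(L[m,0],[3,97]).round(),"z",np.percentile(L[m,2],[3,50,97]).round())
cv2.imwrite("pics/g0.png",cv2.resize(c["pixels"][400:480,0:120,::-1],None,fx=6,fy=6))
```

```text
-220 152 x [14. 36.] z [-40. -32.   2.]
-210 37 x [ 9. 35.] z [-41. -38.   2.]
-200 36 x [ 6. 21.] z [-40. -39.  -6.]
-190 115 x [ 3. 24.] z [-40. -28.  11.]
-180 544 x [-0. 34.] z [-86. -54.  27.]
-170 192 x [ 6. 35.] z [-88. -41.  33.]
-160 106 x [10. 35.] z [-86. -58.  50.]
-150 298 x [17. 35.] z [-77.  -0.  51.]
-140 98 x [-7. 35.] z [-80. -69.  57.]
-130 10 x [ 4. 28.] z [-79.  49.  51.]
-120 11 x [-2.  4.] z [48. 49. 52.]
-110 21 x [-7. 12.] z [48. 50. 58.]
-100 25 x [-7. 11.] z [19. 49. 58.]
-90 47 x [-2. 12.] z [-57.  49.  59.]
-80 58 x [-7. 11.] z [-59.  47.  57.]
-70 69 x [-6. 12.] z [-59.  47.  58.]
-60 53 x [-6. 11.] z [-59. -46.  56.]
-50 64 x [-6. 12.] z [-59.  47.  58.]
-40 22 x [-6. 11.] z [-54.  48.  53.]
```

View pics/g0.png

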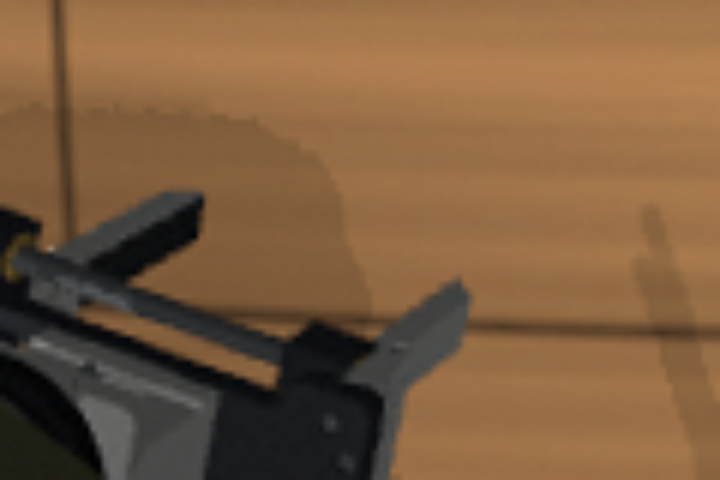

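```bash
python3 - <<'E'
from h import *
from cell import bot
R=np.array([[ 9.61930561e-01, -3.86704965e-04,  2.73293700e-01],[-2.73293966e-01, -1.11967306e-03,  9.61929911e-01],[-6.59834780e-05, -9.99999298e-01, -1.18273187e-03]]);p=np.array([150.213,528.77,173.39])
c=load("top0");P=np.load("topP.npy").reshape(-1,3);k=c["depth"].ravel()>0
L=(P-p)@R;k&=(P[:,2]>60)&(abs(L[:,0])<150)&(abs(L[:,2])<150)&(L[:,1]>-60);print(np.sort(L[k,1])[-12:].round(1))
s=bot.state();R=s["ee_rot"];p=s["ee_pos"]
for n in("top","side"):
    c=bot.capture(n);vv,uu=np.mgrid[0:480,0:640];P=bydepth(c,np.c_[uu.ravel(),vv.ravel()]);k=c["depth"].ravel()>0
    L=(P-p)@R; k&=(P[:,2]>25)&(abs(L[:,0])<14)&(abs(L[:,2])<40)&(L[:,1]>-60)&(L[:,1]<-25);L=L[k]
    print(n,np.sort(L[:,1])[-12:].round(1)); print(np.median(L[:,0]),L[:,2].min(),L[:,2].max())
E
sed -i 's/bot.pinch_z\*R1/(bot.pinch_z+OFF)*R1/' h.py; echo "OFF=38.0" >> h.py
```

```text
[-36.5 -36.  -35.7 -35.6 -35.3 -35.1 -34.2 -33.6 -32.6 -32.5 -32.  -31. ]
top [-44.7 -44.7 -43.8 -43.8 -43.4 -43.4 -43.3 -43.1 -42.7 -42.5 -41.2 -41.2]
-1.7947301813949714 18.543304051320014 32.18738507736971
side [-35.4 -35.3 -34.7 -33.4 -33.4 -33.4 -33.2 -31.7 -31.5 -31.  -29.6 -29.4]
4.840766493811616 -31.73037783870122 30.052330228348445
```

Same offset in both orientations: the true tips are about 36 mm behind the reported TCP along the tool's axis. I'll allow for this from here on.

```bash
sed -i 's/OFF=38.0/OFF=36.0/' h.py
python3 - <<'E'
from h import *
R=barR(40); plan(R,np.array([459,-106,111])-3*R[:,1],5)
E
```

```text
{"x":-0, "y":10, "z":0, "wx":0, "wy":-0, "wz":0}
{"x":-0, "y":9, "z":1, "wx":0, "wy":-0, "wz":0}
{"x":-1, "y":10, "z":0, "wx":0.1, "wy":-0.1, "wz":0.1}
{"x":0, "y":10, "z":0, "wx":-0, "wy":0, "wz":-0}
{"x":-0, "y":10, "z":1, "wx":0, "wy":-0, "wz":0}
end [ 492.8 -105.7   71.1] target [ 492.3 -105.7   71.3]
```

Call:
jog_arm(series=[{"x": 0, "y": 10, "z": 1, "wx": 0, "wy": 0, "wz": 0, "hand": 32}, {"x": 0, "y": 10, "z": 1, "wx": 0, "wy": 0, "wz": 0, "hand": 32}, {"x": 0, "y": 10, "z": 0, "wx": 0, "wy": 0, "wz": 0, "hand": 32}, {"x": 0, "y": 9, "z": 0, "wx": 0, "wy": 0, "wz": 0, "hand": 32}, {"x": 0, "y": 8, "z": 0, "wx": 0, "wy": 0, "wz": 0, "hand": 32}, {"x": 0, "y": 0, "z": 0, "wx": 0, "wy": 0, "wz": 0, "hand": 32}])

```text
t: 3.75
ee_pos: [492.7, -107.8, 72.5]
ee_rot: [[0.004, 0.643, 0.766], [-1.0, 0.001, 0.004], [0.002, -0.766, 0.643]]
contact_force: [0.4, -1.1, 0.7]
finger_gap: 32.2
```

Run:
```python
from h import *
from cell import bot
R=barR(40); plan(R,np.array([459,-106,111])-3*R[:,1],1); print(bot.state()["contact_force"])
for n in("top","side"):
  c=bot.capture(n);b=(180,320,180,400) if n=="side" else (220,340,270,450)
  cv2.imwrite(f"pics/{n}4.png",cv2.resize(c["pixels"][b[0]:b[1],b[2]:b[3],::-1],None,fx=3.5,fy=3.5))
```

```text
{"x":-2.1, "y":0.6, "z":-1.1, "wx":0, "wy":-0.1, "wz":0.2}
end [ 492.2 -105.7   71.3] target [ 492.3 -105.7   71.3]
[ 0.39095854 -1.10041192  0.66437253]
```

View pics/side4.png

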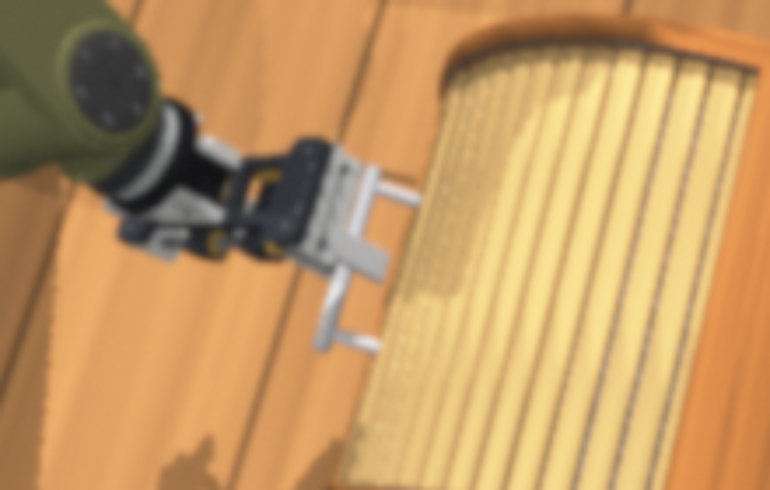

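View pics/top4.png

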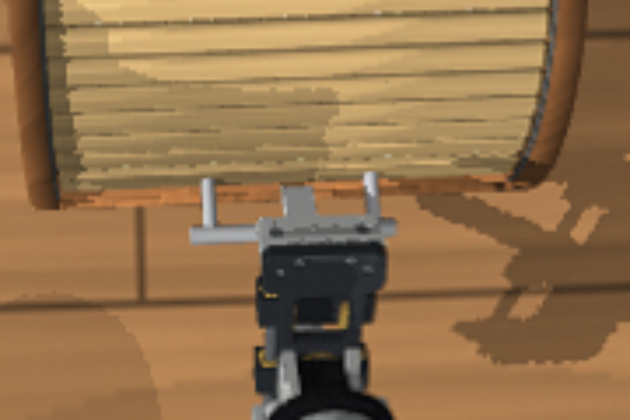

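The upper finger now reaches past the bar on the rail side, at crop (360,250) in side and (300,200) in top. Closing.

Call:
jog_arm(series=[{"x": 0, "y": 0, "z": 0, "wx": 0, "wy": 0, "wz": 0, "hand": 0}, {"x": 0, "y": 0, "z": 0, "wx": 0, "wy": 0, "wz": 0, "hand": 0}, {"x": 0, "y": 0, "z": 0, "wx": 0, "wy": 0, "wz": 0, "hand": 0}, {"x": 0, "y": 0, "z": 0, "wx": 0, "wy": 0, "wz": 0, "hand": 0}])

```text
t: 4.25
ee_pos: [491.8, -108.0, 73.9]
ee_rot: [[0.004, 0.643, 0.765], [-1.0, 0.0, 0.005], [0.003, -0.766, 0.643]]
contact_force: [4.5, -0.6, -5.6]
finger_gap: 11.3
```

```bash
cat >> h.py <<'E'
def arc(a1,n,cx=664.5,cz=50.,D=54.8,lead=0.0):
    """rows along the bar's circle, fixed orientation, from present pinch angle to a1 (bar angle, rad)"""
    from cell import bot
    s=bot.state();R=s["ee_rot"];p=s["ee_pos"];b=p-D*R[:,1]
    v=np.array([cx-b[0],b[2]-cz]);r=np.hypot(*v);a0=np.arctan2(v[1],v[0]);print("r",r.round(1),"ang",a0.round(3),"q",(a0-.175).round(3),"F",s["contact_force"].round(1))
    prev=b
    for k in range(1,n+1):
        a=a0+(a1-a0)*k/n; rr=r+(214-r)*0
        t=np.array([cx-rr*np.cos(a),b[1],cz+rr*np.sin(a)]); d=(R.T@(t-prev)).round(0); prev=prev+R@d
        print(f'"x":{d[0]:g}, "y":{d[1]:g}, "z":{d[2]:g}')
    return
E
python3 - <<'E'
from h import *
arc(1.57,20)
E
```

```text
r 218.1 ang 0.307 q 0.132 F [ 4.5 -0.6 -5.6]
"x":0, "y":-7, "z":12
"x":0, "y":-6, "z":12
"x":0, "y":-6, "z":13
"x":0, "y":-4, "z":13
"x":0, "y":-4, "z":13
"x":0, "y":-3, "z":13
"x":0, "y":-2, "z":14
"x":0, "y":-2, "z":14
"x":1, "y":0, "z":14
"x":-0, "y":1, "z":13
"x":-0, "y":1, "z":14
"x":-0, "y":2, "z":14
"x":-0, "y":3, "z":13
"x":-0, "y":4, "z":13
"x":-0, "y":5, "z":13
"x":-0, "y":5, "z":13
"x":0, "y":7, "z":12
"x":0, "y":7, "z":12
"x":0, "y":8, "z":11
"x":0, "y":8, "z":11
```

Call:
jog_arm(series=[{"x": 0, "y": -6, "z": 12, "wx": 0, "wy": 0, "wz": 0, "hand": 0}, {"x": 0, "y": -6, "z": 12, "wx": 0, "wy": 0, "wz": 0, "hand": 0}, {"x": 0, "y": -6, "z": 13, "wx": 0, "wy": 0, "wz": 0, "hand": 0}, {"x": 0, "y": -4, "z": 13, "wx": 0, "wy": 0, "wz": 0, "hand": 0}, {"x": 0, "y": -4, "z": 13, "wx": 0, "wy": 0, "wz": 0, "hand": 0}])

```text
t: 4.75
ee_pos: [517.0, -107.6, 128.9]
ee_rot: [[0.002, 0.631, 0.775], [-1.0, 0.001, 0.002], [0.001, -0.775, 0.631]]
contact_force: [-4.8, -1.6, -4.9]
finger_gap: 10.8
```

Run:
```python
from h import *
arc(1.57,16)
```

```text
r 218.9 ang 0.588 q 0.413 F [-4.8 -1.6 -4.9]
"x":0, "y":-4, "z":13
"x":0, "y":-2, "z":13
"x":0, "y":-2, "z":13
"x":0, "y":-1, "z":14
"x":0, "y":-1, "z":13
"x":0, "y":1, "z":14
"x":0, "y":1, "z":13
"x":0, "y":2, "z":13
"x":0, "y":3, "z":13
"x":0, "y":4, "z":13
"x":0, "y":5, "z":13
"x":0, "y":5, "z":12
"x":0, "y":6, "z":12
"x":0, "y":7, "z":12
"x":0, "y":7, "z":11
"x":0, "y":8, "z":11
```

Forces are low and it is following the arc.

Call:
jog_arm(series=[{"x": 0, "y": -3, "z": 13, "wx": 0, "wy": 0, "wz": 0, "hand": 0}, {"x": 0, "y": -2, "z": 13, "wx": 0, "wy": 0, "wz": 0, "hand": 0}, {"x": 0, "y": -2, "z": 13, "wx": 0, "wy": 0, "wz": 0, "hand": 0}, {"x": 0, "y": -1, "z": 14, "wx": 0, "wy": 0, "wz": 0, "hand": 0}, {"x": 0, "y": -1, "z": 13, "wx": 0, "wy": 0, "wz": 0, "hand": 0}, {"x": 0, "y": 1, "z": 14, "wx": 0, "wy": 0, "wz": 0, "hand": 0}, {"x": 0, "y": 1, "z": 13, "wx": 0, "wy": 0, "wz": 0, "hand": 0}])

```text
t: 5.45
ee_pos: [580.8, -106.9, 191.5]
ee_rot: [[0.004, 0.621, 0.784], [-1.0, 0.002, 0.003], [-0.0, -0.784, 0.621]]
contact_force: [-5.5, 0.0, -1.2]
finger_gap: 10.8
```

Run:
```python
from h import *
arc(1.57,9)
```

```text
r 218.8 ang 1.003 q 0.828 F [-5.5  0.  -1.2]
"x":0, "y":2, "z":14
"x":0, "y":3, "z":13
"x":0, "y":3, "z":14
"x":0, "y":4, "z":13
"x":0, "y":6, "z":12
"x":0, "y":6, "z":13
"x":0, "y":6, "z":12
"x":0, "y":8, "z":11
"x":0, "y":8, "z":11
```

Call:
jog_arm(series=[{"x": 0, "y": 2, "z": 14, "wx": 0, "wy": 0, "wz": 0, "hand": 0}, {"x": 0, "y": 3, "z": 13, "wx": 0, "wy": 0, "wz": 0, "hand": 0}, {"x": 0, "y": 3, "z": 14, "wx": 0, "wy": 0, "wz": 0, "hand": 0}, {"x": 0, "y": 4, "z": 13, "wx": 0, "wy": 0, "wz": 0, "hand": 0}, {"x": 0, "y": 6, "z": 12, "wx": 0, "wy": 0, "wz": 0, "hand": 0}, {"x": 0, "y": 6, "z": 13, "wx": 0, "wy": 0, "wz": 0, "hand": 0}])

```text
t: 6.05
ee_pos: [656.9, -106.2, 221.0]
ee_rot: [[0.005, 0.614, 0.789], [-1.0, 0.003, 0.003], [-0.001, -0.789, 0.614]]
contact_force: [-4.2, 0.9, -2.6]
finger_gap: 11.1
```

Run:
```python
from h import *
arc(1.59,4)
```

```text
r 218.2 ang 1.381 q 1.206 F [-4.2  0.9 -2.6]
"x":0, "y":5, "z":10
"x":0, "y":6, "z":10
"x":0, "y":7, "z":9
"x":0, "y":7, "z":9
```

Call:
jog_arm(series=[{"x": 0, "y": 5, "z": 10, "wx": 0, "wy": 0, "wz": 0, "hand": 0}, {"x": 0, "y": 6, "z": 10, "wx": 0, "wy": 0, "wz": 0, "hand": 0}, {"x": 0, "y": 7, "z": 9, "wx": 0, "wy": 0, "wz": 0, "hand": 0}, {"x": 0, "y": 7, "z": 9, "wx": 0, "wy": 0, "wz": 0, "hand": 0}, {"x": 0, "y": 0, "z": 0, "wx": 0, "wy": 0, "wz": 0, "hand": 0}])

```text
t: 6.55
ee_pos: [703.0, -105.7, 224.0]
ee_rot: [[0.006, 0.61, 0.792], [-1.0, 0.004, 0.004], [-0.001, -0.792, 0.61]]
contact_force: [5.0, -0.7, -1.2]
finger_gap: 10.8
```

Run:
```python
from h import *
arc(1.62,2)
```

```text
r 217.5 ang 1.594 q 1.419 F [ 5.  -0.7 -1.2]
"x":0, "y":2, "z":2
"x":0, "y":2, "z":2
```

Call:
jog_arm(series=[{"x": 0, "y": 2, "z": 2, "wx": 0, "wy": 0, "wz": 0, "hand": 0}, {"x": 0, "y": 0, "z": 0, "wx": 0, "wy": 0, "wz": 0, "hand": 0}, {"x": 0, "y": 0, "z": 0, "wx": 0, "wy": 0, "wz": 0, "hand": 30}, {"x": 0, "y": 0, "z": 0, "wx": 0, "wy": 0, "wz": 0, "hand": 30}, {"x": 0, "y": 0, "z": 0, "wx": 0, "wy": 0, "wz": 0, "hand": 30}, {"x": 0, "y": -20, "z": 0, "wx": 0, "wy": 0, "wz": 0, "hand": 30}, {"x": 0, "y": -30, "z": 0, "wx": 0, "wy": 0, "wz": 0, "hand": 30}, {"x": 0, "y": -40, "z": 0, "wx": 0, "wy": 0, "wz": 0, "hand": 30}, {"x": 0, "y": -40, "z": 0, "wx": 0, "wy": 0, "wz": 0, "hand": 94}, {"x": 0, "y": -30, "z": 0, "wx": 0, "wy": 0, "wz": 0, "hand": 94}])

```text
t: 7.55
ee_pos: [603.2, -106.0, 349.5]
ee_rot: [[0.007, 0.601, 0.8], [-1.0, 0.007, 0.003], [-0.003, -0.8, 0.601]]
contact_force: [0.5, 0.4, 0.1]
finger_gap: 42.9
```

Run:
```python
from h import *
from cell import bot
for n in("top","side"):
  c=bot.capture(n);np.savez(f"{n}5.npz",**c);cv2.imwrite(f"pics/{n}5.png",c["pixels"][:,:,::-1])
```

```text
(no output)
```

View pics/side5.png

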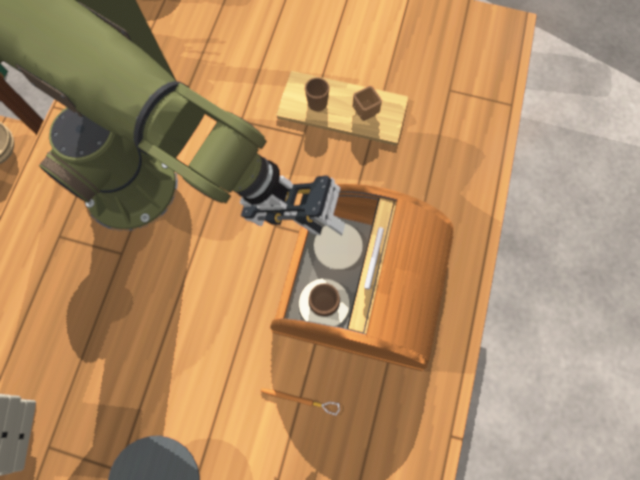

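View pics/top5.png

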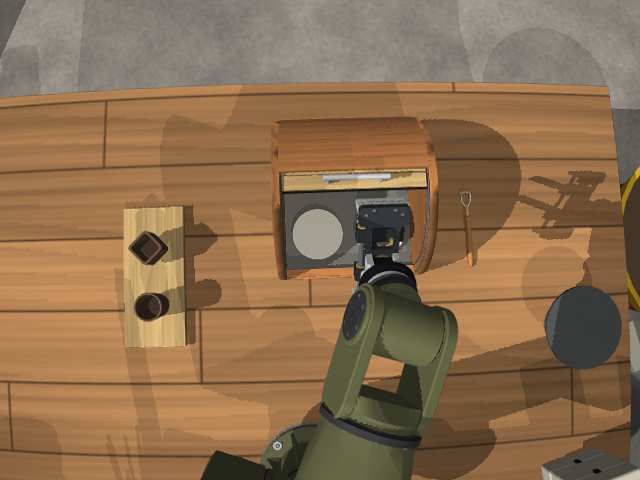

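The shutter is up. The empty bat shows at top (318,234) and side (338,243), in the left half, and the stored pot is on the right. Measuring the bat and the pot.

Run:
```python
from h import *
T=load("top5");S=load("side5")
for n,c,b in(("top",T,(285,200,352,268)),("side",S,(305,215,365,270))):
    H=cv2.cvtColor(c["pixels"],cv2.COLOR_RGB2HSV);x0,y0,x1,y1=b;m=np.zeros((480,640),np.uint8)
    m[y0:y1,x0:x1]=((H[y0:y1,x0:x1,1]<60)&(H[y0:y1,x0:x1,2]>135))*255
    m=cv2.morphologyEx(m,cv2.MORPH_OPEN,np.ones((3,3)))
    ct=max(cv2.findContours(m,0,cv2.CHAIN_APPROX_NONE)[0],key=cv2.contourArea)
    X=onplane(c,ct.reshape(-1,2),45)[:,:2];(cx,cy),r=cv2.minEnclosingCircle(X.astype(np.float32))
    e=cv2.fitEllipse(X.astype(np.float32)); print(n,"bat",cx,cy,r,e, len(ct))
    P=bydepth(c,ct.reshape(-1,2));print("z",np.median(P[:,2]))
# pot
for n,c,b in(("top",T,(122,225,175,275)),("side",S,(345,80,392,125))):
    H=cv2.cvtColor(c["pixels"],cv2.COLOR_RGB2HSV).astype(int);x0,y0,x1,y1=b;m=np.zeros((480,640),np.uint8)
    vv,uu=np.mgrid[0:480,0:640];P=bydepth(c,np.c_[uu.ravel(),vv.ravel()]).reshape(480,640,3)
    sub=P[y0:y1,x0:x1]; m[y0:y1,x0:x1]=((sub[:,:,2]>83)&(sub[:,:,2]<98))*255
    pts=np.argwhere(m)[:,::-1]; X=onplane(c,pts,90)[:,:2]
    r=cv2.minAreaRect(X.astype(np.float32));print(n,"pot rim rect",r)
    im=cv2.resize(c["pixels"][y0-8:y1+8,x0-8:x1+8,::-1],None,fx=8,fy=8,interpolation=cv2.INTER_NEAREST)
    cr=proj(c,[[*q,90] for q in cv2.boxPoints(r)]); 
    for u,v in cr: cv2.circle(im,(int((u-x0+8.5)*8),int((v-y0+8.5)*8)),4,(0,255,0),-1)
    cv2.imwrite(f"pics/rim_{n}.png",im)
```

```text
top bat 583.8026123046875 -29.81399917602539 59.23066711425781 ((583.9370727539062, -29.836376190185547), (116.07220458984375, 116.37527465820312), 124.60184478759766) 139
z 45.62108621660845
side bat 573.6346435546875 -20.126089096069336 74.50042724609375 ((579.8159790039062, -25.669382095336914), (115.59497833251953, 139.4528350830078), 29.430910110473633) 160
z 40.66951495908575
top pot rim rect ((558.9592895507812, 365.8683166503906), (63.036766052246094, 62.82276916503906), 43.657310485839844)
side pot rim rect ((556.141357421875, 364.0412902832031), (65.43148803710938, 64.56153106689453), 44.56761932373047)
```

View pics/rim_top.png

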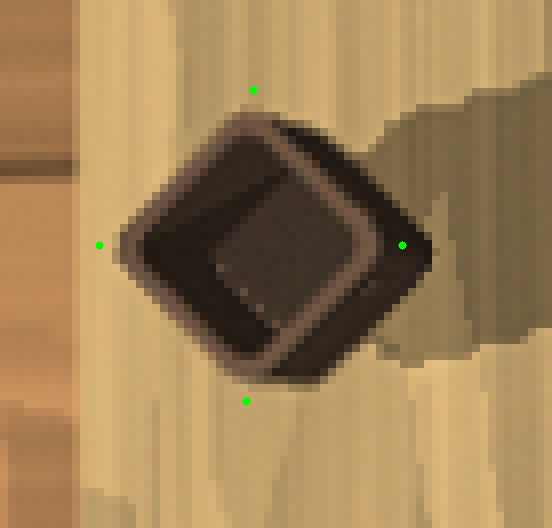

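View pics/rim_side.png

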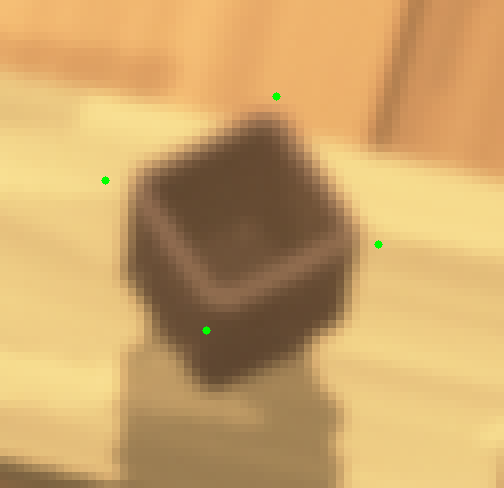

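```bash
cat >> h.py <<'E'
def potR(zh=-45.9,lean=30):
    a=np.radians(zh);l=np.radians(lean);la=a-np.pi/2
    z=np.array([np.cos(a),np.sin(a),0]);o=np.array([np.sin(l)*np.cos(la),np.sin(l)*np.sin(la),np.cos(l)])
    y=-o;return np.c_[np.cross(y,z),y,z]
E
python3 - <<'E'
from h import *
from cell import bot
print(bot.state()["ee_pos"],bot.state()["joint_positions"].round())
R=potR();print(R.round(2));plan(R,np.array([559,366,70])-110*R[:,1],20,via=[520,100,350])
E
```

```text
[ 603.75668564 -106.28043744  352.36031454] [-19.  -2.  93.  15.  54. -24.]
[[-0.62  0.36  0.7 ]
 [-0.6   0.35 -0.72]
 [-0.5  -0.87  0.  ]]
{"x":-26, "y":-6, "z":-8, "wx":-1.1, "wy":2.6, "wz":0.6}
{"x":-26, "y":-6, "z":-10, "wx":-1.1, "wy":2.6, "wz":0.6}
{"x":-25, "y":-5, "z":-11, "wx":-1.2, "wy":2.6, "wz":0.7}
{"x":-25, "y":-4, "z":-13, "wx":-1.1, "wy":2.6, "wz":0.6}
{"x":-24, "y":-4, "z":-13, "wx":-1.1, "wy":2.6, "wz":0.6}
{"x":-24, "y":-4, "z":-15, "wx":-1.1, "wy":2.6, "wz":0.6}
{"x":-23, "y":-3, "z":-16, "wx":-1.1, "wy":2.6, "wz":0.7}
{"x":-22, "y":-1, "z":-16, "wx":-1.1, "wy":2.6, "wz":0.6}
{"x":-14, "y":20, "z":-14, "wx":-1.2, "wy":2.6, "wz":0.6}
{"x":-14, "y":21, "z":-14, "wx":-1.1, "wy":2.6, "wz":0.6}
{"x":-12, "y":20, "z":-14, "wx":-1.1, "wy":2.6, "wz":0.6}
{"x":-12, "y":21, "z":-15, "wx":-1.1, "wy":2.6, "wz":0.7}
{"x":-11, "y":22, "z":-14, "wx":-1.1, "wy":2.6, "wz":0.6}
{"x":-10, "y":22, "z":-15, "wx":-1.1, "wy":2.6, "wz":0.6}
{"x":-9, "y":22, "z":-14, "wx":-1.2, "wy":2.6, "wz":0.6}
{"x":-8, "y":22, "z":-15, "wx":-1.1, "wy":2.6, "wz":0.7}
{"x":-8, "y":23, "z":-14, "wx":-1.1, "wy":2.7, "wz":0.6}
{"x":-6, "y":24, "z":-14, "wx":-1.1, "wy":2.6, "wz":0.6}
{"x":-5, "y":24, "z":-15, "wx":-1.1, "wy":2.6, "wz":0.6}
{"x":-5, "y":24, "z":-13, "wx":-1.1, "wy":2.6, "wz":0.6}
end [539.7 346.6 117.4] target [539.2 346.8 117.8]
```

Call:
jog_arm(series=[{"x": -26, "y": -6, "z": -8, "wx": -1.1, "wy": 2.6, "wz": 0.6, "hand": 94}, {"x": -26, "y": -6, "z": -10, "wx": -1.1, "wy": 2.6, "wz": 0.6, "hand": 94}, {"x": -25, "y": -5, "z": -11, "wx": -1.2, "wy": 2.6, "wz": 0.7, "hand": 94}, {"x": -25, "y": -4, "z": -13, "wx": -1.1, "wy": 2.6, "wz": 0.6, "hand": 94}, {"x": -24, "y": -4, "z": -13, "wx": -1.1, "wy": 2.6, "wz": 0.6, "hand": 94}, {"x": -24, "y": -4, "z": -15, "wx": -1.1, "wy": 2.6, "wz": 0.6, "hand": 94}, {"x": -23, "y": -3, "z": -16, "wx": -1.1, "wy": 2.6, "wz": 0.7, "hand": 94}, {"x": -22, "y": -1, "z": -16, "wx": -1.1, "wy": 2.6, "wz": 0.6, "hand": 94}, {"x": -14, "y": 10, "z": -14, "wx": -1.2, "wy": 2.6, "wz": 0.6, "hand": 94}, {"x": -14, "y": 10, "z": -14, "wx": -1.1, "wy": 2.6, "wz": 0.6, "hand": 94}])

```text
t: 8.65
ee_pos: [513.3, 149.2, 322.1]
ee_rot: [[-0.329, 0.45, 0.83], [-0.886, 0.157, -0.437], [-0.327, -0.879, 0.347]]
contact_force: [-0.0, -0.4, 0.3]
finger_gap: 93.6
```

Run:
```python
from h import *
R=potR();plan(R,np.array([559,366,70])-110*R[:,1],10)
```

```text
{"x":-12, "y":22, "z":-14, "wx":-1.1, "wy":2.5, "wz":0.6}
{"x":-11, "y":23, "z":-13, "wx":-1, "wy":2.5, "wz":0.6}
{"x":-10, "y":23, "z":-14, "wx":-1.1, "wy":2.4, "wz":0.7}
{"x":-9, "y":23, "z":-13, "wx":-1, "wy":2.5, "wz":0.6}
{"x":-8, "y":24, "z":-14, "wx":-1.1, "wy":2.5, "wz":0.6}
{"x":-8, "y":24, "z":-14, "wx":-1, "wy":2.5, "wz":0.6}
{"x":-6, "y":24, "z":-13, "wx":-1.1, "wy":2.5, "wz":0.6}
{"x":-6, "y":25, "z":-13, "wx":-1.1, "wy":2.5, "wz":0.7}
{"x":-5, "y":25, "z":-13, "wx":-1, "wy":2.4, "wz":0.6}
{"x":-4, "y":25, "z":-13, "wx":-1.1, "wy":2.5, "wz":0.6}
end [539.1 346.9 117.7] target [539.2 346.8 117.8]
```

Call:
jog_arm(series=[{"x": -12, "y": 22, "z": -14, "wx": -1.1, "wy": 2.5, "wz": 0.6, "hand": 94}, {"x": -11, "y": 23, "z": -13, "wx": -1, "wy": 2.5, "wz": 0.6, "hand": 94}, {"x": -10, "y": 23, "z": -14, "wx": -1.1, "wy": 2.4, "wz": 0.7, "hand": 94}, {"x": -9, "y": 23, "z": -13, "wx": -1, "wy": 2.5, "wz": 0.6, "hand": 94}, {"x": -8, "y": 24, "z": -14, "wx": -1.1, "wy": 2.5, "wz": 0.6, "hand": 94}, {"x": -8, "y": 24, "z": -14, "wx": -1, "wy": 2.5, "wz": 0.6, "hand": 94}, {"x": -6, "y": 24, "z": -13, "wx": -1.1, "wy": 2.5, "wz": 0.6, "hand": 94}, {"x": -6, "y": 20, "z": -13, "wx": -1.1, "wy": 2.5, "wz": 0.7, "hand": 94}, {"x": -2, "y": 10, "z": -8, "wx": 0, "wy": 0, "wz": 0, "hand": 94}, {"x": 0, "y": 0, "z": 0, "wx": 0, "wy": 0, "wz": 0, "hand": 94}])

```text
t: 9.65
ee_pos: [529.8, 326.2, 137.6]
ee_rot: [[-0.58, 0.361, 0.73], [-0.662, 0.313, -0.681], [-0.474, -0.879, 0.057]]
contact_force: [0.5, -0.0, 0.8]
finger_gap: 93.9
```

Run:
```python
from h import *
from cell import bot
R=potR();plan(R,np.array([559,366,70])-75*R[:,1],4)
for n in("top","side"):
  c=bot.capture(n);b=(190,350,60,260) if n=="top" else (30,190,240,440)
  cv2.imwrite(f"pics/{n}6.png",cv2.resize(c["pixels"][b[0]:b[1],b[2]:b[3],::-1],None,fx=3.5,fy=3.5))
```

```text
{"x":-3, "y":16, "z":-2, "wx":-0.4, "wy":1, "wz":0.4}
{"x":-2, "y":15, "z":-3, "wx":-0.3, "wy":1.1, "wz":0.4}
{"x":-3, "y":16, "z":-2, "wx":-0.4, "wy":1, "wz":0.4}
{"x":-2, "y":15, "z":-2, "wx":-0.4, "wy":1, "wz":0.4}
end [551.6 359.1  87.9] target [551.7 359.   87.5]
```

View pics/side6.png

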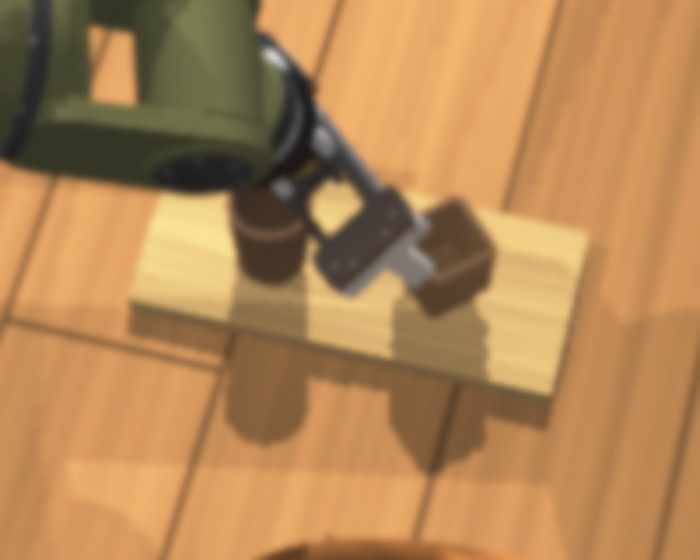

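View pics/top6.png

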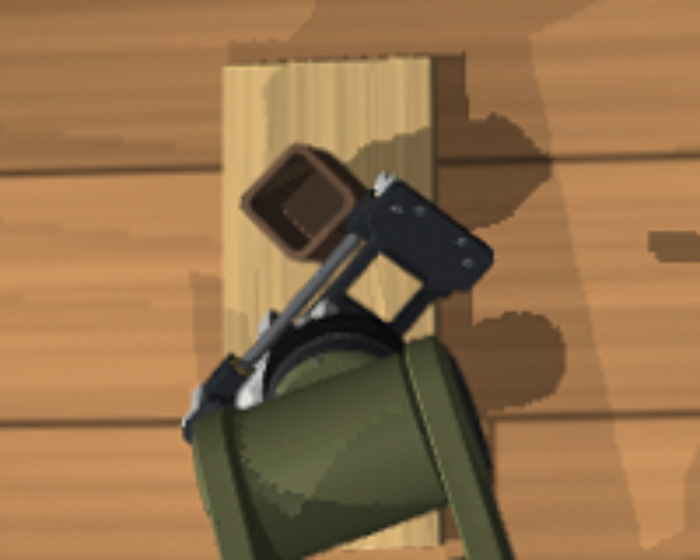

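The gripper is above the pot with the jaws matching its walls, and the beaker is clear. Going down along the tool axis.

Call:
jog_arm(series=[{"x": -5, "y": 8, "z": -5, "wx": -0.8, "wy": 2.1, "wz": 0.8, "hand": 94}, {"x": -5, "y": 8, "z": -5, "wx": -0.8, "wy": 2.1, "wz": 0.8, "hand": 94}, {"x": 0, "y": 16, "z": 0, "wx": 0, "wy": 0, "wz": 0, "hand": 94}, {"x": 0, "y": 16, "z": 0, "wx": 0, "wy": 0, "wz": 0, "hand": 94}, {"x": 0, "y": 10, "z": 0, "wx": 0, "wy": 0, "wz": 0, "hand": 94}, {"x": 0, "y": 0, "z": 0, "wx": 0, "wy": 0, "wz": 0, "hand": 94}])

```text
t: 10.35
ee_pos: [554.6, 357.8, 100.5]
ee_rot: [[-0.617, 0.37, 0.695], [-0.598, 0.353, -0.719], [-0.512, -0.859, 0.003]]
contact_force: [0.1, -0.9, -0.0]
finger_gap: 93.6
```

Run:
```python
from h import *
from cell import bot
R=potR();plan(R,np.array([559,366,70]),6)
for n in("top","side"):
  c=bot.capture(n);b=(190,350,60,260) if n=="top" else (30,190,240,440)
  cv2.imwrite(f"pics/{n}7.png",cv2.resize(c["pixels"][b[0]:b[1],b[2]:b[3],::-1],None,fx=3.5,fy=3.5))
```

```text
{"x":1, "y":14, "z":-1, "wx":-0, "wy":0, "wz":-0.1}
{"x":2, "y":15, "z":-0, "wx":-0.1, "wy":0, "wz":-0.2}
{"x":1, "y":14, "z":-1, "wx":-0, "wy":0, "wz":-0.1}
{"x":2, "y":14, "z":-0, "wx":-0, "wy":0, "wz":-0.1}
{"x":1, "y":14, "z":-1, "wx":-0.1, "wy":0, "wz":-0.2}
{"x":1, "y":15, "z":-0, "wx":-0, "wy":0, "wz":-0.1}
end [579.  385.3  22.3] target [578.7 385.1  22.5]
```

View pics/side7.png

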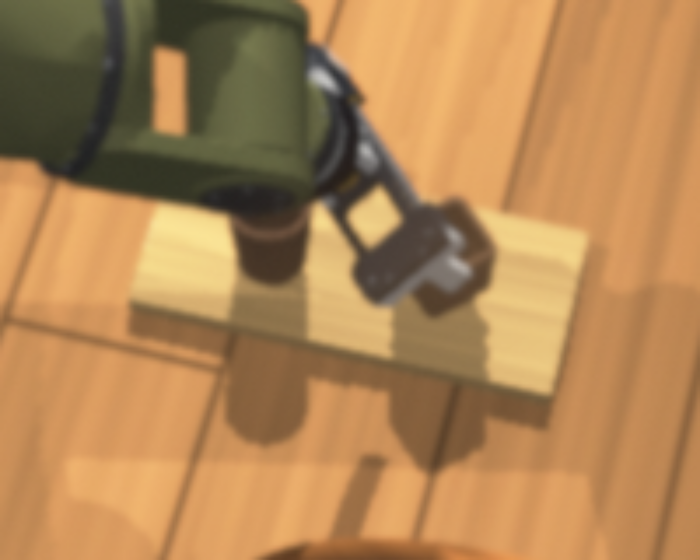

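View pics/top7.png

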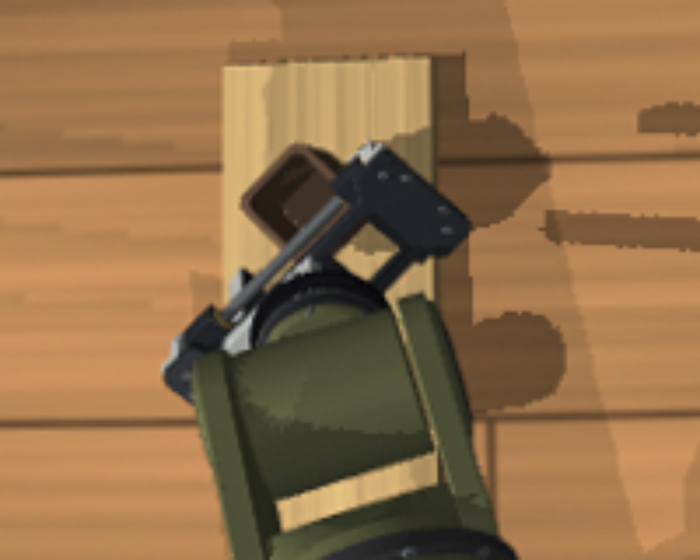

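Call:
jog_arm(series=[{"x": 4, "y": 8, "z": -2, "wx": -0.1, "wy": 0, "wz": -0.4, "hand": 94}, {"x": 4, "y": 10, "z": -1, "wx": -0.1, "wy": 0, "wz": -0.4, "hand": 94}, {"x": 0, "y": 14, "z": 0, "wx": 0, "wy": 0, "wz": 0, "hand": 94}, {"x": 0, "y": 14, "z": 0, "wx": 0, "wy": 0, "wz": 0, "hand": 94}, {"x": 0, "y": 12, "z": 0, "wx": 0, "wy": 0, "wz": 0, "hand": 94}, {"x": 0, "y": 0, "z": 0, "wx": 0, "wy": 0, "wz": 0, "hand": 94}])

```text
t: 11.05
ee_pos: [569.3, 376.2, 45.3]
ee_rot: [[-0.621, 0.36, 0.696], [-0.603, 0.348, -0.718], [-0.501, -0.866, 0.001]]
contact_force: [-0.0, 0.1, -0.6]
finger_gap: 94.4
```

Run:
```python
from h import *
from cell import bot
R=potR();plan(R,np.array([559,366,70]),2)
```

```text
{"x":0, "y":13, "z":0, "wx":-0, "wy":0, "wz":-0}
{"x":0, "y":13, "z":0, "wx":-0.1, "wy":0.1, "wz":-0.1}
end [578.6 385.2  22.8] target [578.7 385.1  22.5]
```

Call:
jog_arm(series=[{"x": 0, "y": 13, "z": 0, "wx": 0, "wy": 0, "wz": 0, "hand": 94}, {"x": 0, "y": 11, "z": 0, "wx": 0, "wy": 0, "wz": 0, "hand": 94}, {"x": 0, "y": 0, "z": 0, "wx": 0, "wy": 0, "wz": 0, "hand": 94}])

```text
t: 11.35
ee_pos: [578.2, 384.8, 23.9]
ee_rot: [[-0.621, 0.36, 0.696], [-0.603, 0.348, -0.718], [-0.501, -0.866, 0.002]]
contact_force: [-0.7, -0.2, -0.1]
finger_gap: 93.7
```

Run:
```python
from h import *
from cell import bot
R=potR();plan(R,np.array([559,366,70]),1);print(bot.state()["contact_force"])
for n in("top","side"):
  c=bot.capture(n);b=(190,350,60,260) if n=="top" else (30,190,240,440)
  cv2.imwrite(f"pics/{n}8.png",cv2.resize(c["pixels"][b[0]:b[1],b[2]:b[3],::-1],None,fx=3.5,fy=3.5))
```

```text
{"x":0.2, "y":1.4, "z":0.2, "wx":-0.1, "wy":0.1, "wz":-0}
end [578.7 385.   22.6] target [578.7 385.1  22.5]
[-0.66377351 -0.16440956 -0.14343511]
```

View pics/side8.png

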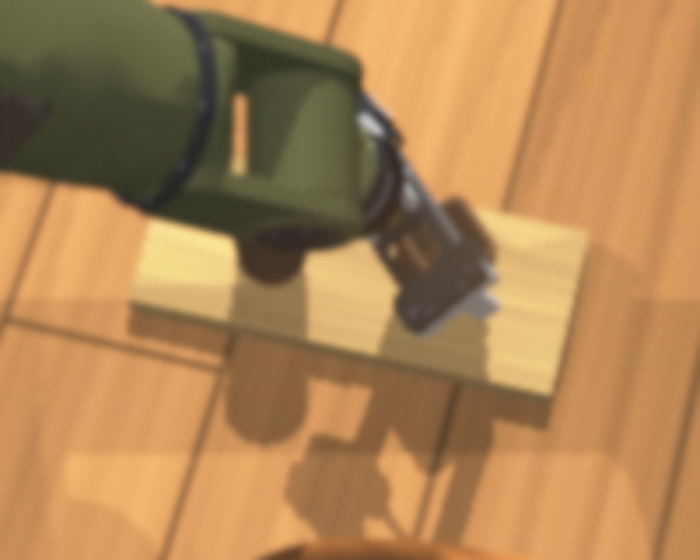

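The fingers straddle the pot, contact force is about zero and the beaker is undisturbed. Closing.

Call:
jog_arm(series=[{"x": 0, "y": 0, "z": 0, "wx": 0, "wy": 0, "wz": 0, "hand": 70}, {"x": 0, "y": 0, "z": 0, "wx": 0, "wy": 0, "wz": 0, "hand": 62}, {"x": 0, "y": 0, "z": 0, "wx": 0, "wy": 0, "wz": 0, "hand": 50}, {"x": 0, "y": 0, "z": 0, "wx": 0, "wy": 0, "wz": 0, "hand": 30}, {"x": 0, "y": 0, "z": 0, "wx": 0, "wy": 0, "wz": 0, "hand": 30}, {"x": 0, "y": 0, "z": 0, "wx": 0, "wy": 0, "wz": 0, "hand": 30}])

```text
t: 12.05
ee_pos: [578.6, 384.7, 27.4]
ee_rot: [[-0.619, 0.363, 0.696], [-0.602, 0.349, -0.718], [-0.504, -0.864, 0.003]]
contact_force: [-0.2, 0.2, -1.0]
finger_gap: 60.0
```

Run:
```python
from h import *
R=potR();plan(R,np.array([559,366,160]),6);print("up in tool:",R.T@[0,0,1])
```

```text
{"x":-7, "y":-12, "z":0, "wx":-0, "wy":0, "wz":-0}
{"x":-7, "y":-12, "z":0, "wx":-0, "wy":0, "wz":-0.1}
{"x":-8, "y":-13, "z":0, "wx":-0.1, "wy":0, "wz":-0}
{"x":-7, "y":-12, "z":-0, "wx":0, "wy":0.1, "wz":-0.1}
{"x":-7, "y":-12, "z":-0, "wx":0, "wy":-0, "wz":-0}
{"x":-7, "y":-13, "z":-0, "wx":-0, "wy":-0, "wz":-0.1}
end [578.6 384.8 113. ] target [578.7 385.1 112.5]
up in tool: [-0.5       -0.8660254  0.       ]
```

Call:
jog_arm(series=[{"x": -3, "y": -5, "z": 0, "wx": 0, "wy": 0, "wz": 0, "hand": 30}, {"x": -5, "y": -9, "z": 0, "wx": 0, "wy": 0, "wz": 0, "hand": 30}, {"x": -7, "y": -12, "z": 0, "wx": 0, "wy": 0, "wz": 0, "hand": 30}, {"x": -7, "y": -12, "z": 0, "wx": 0, "wy": 0, "wz": 0, "hand": 30}, {"x": -7, "y": -13, "z": 0, "wx": 0, "wy": 0, "wz": 0, "hand": 30}, {"x": -7, "y": -12, "z": 0, "wx": 0, "wy": 0, "wz": 0, "hand": 30}, {"x": -5, "y": -9, "z": 0, "wx": 0, "wy": 0, "wz": 0, "hand": 30}])

```text
t: 12.75
ee_pos: [577.4, 383.8, 117.3]
ee_rot: [[-0.62, 0.363, 0.696], [-0.603, 0.348, -0.718], [-0.503, -0.864, 0.003]]
contact_force: [-0.4, 0.5, -1.5]
finger_gap: 59.8
```

Run:
```python
from h import *
from cell import bot
s=bot.state();print(s["ee_pos"],s["finger_gap"],s["contact_force"],s["joint_positions"].round())
for n in("top","side"):
  c=bot.capture(n);b=(170,330,60,260) if n=="top" else (10,170,240,440)
  cv2.imwrite(f"pics/{n}9.png",cv2.resize(c["pixels"][b[0]:b[1],b[2]:b[3],::-1],None,fx=3.5,fy=3.5))
R=potR();plan(R,np.array([559,340,325]),8)
```

```text
[577.37047809 383.84671704 117.26398067] 59.82944601288586 [-0.3672024   0.54312606 -1.54230345] [27. 22. 94. 15. 35. 63.]
{"x":-8, "y":-18, "z":2, "wx":-0, "wy":0, "wz":-0}
{"x":-9, "y":-19, "z":3, "wx":-0, "wy":0, "wz":-0.1}
{"x":-8, "y":-18, "z":2, "wx":-0.1, "wy":0, "wz":-0}
{"x":-8, "y":-18, "z":3, "wx":0, "wy":0, "wz":-0}
{"x":-8, "y":-19, "z":2, "wx":0, "wy":0.1, "wz":-0.1}
{"x":-8, "y":-18, "z":2, "wx":-0, "wy":-0, "wz":-0}
{"x":-9, "y":-18, "z":3, "wx":-0, "wy":-0, "wz":-0}
{"x":-8, "y":-19, "z":2, "wx":-0.1, "wy":-0, "wz":-0.1}
end [578.8 359.  278. ] target [578.7 359.1 277.5]
```

View pics/side9.png

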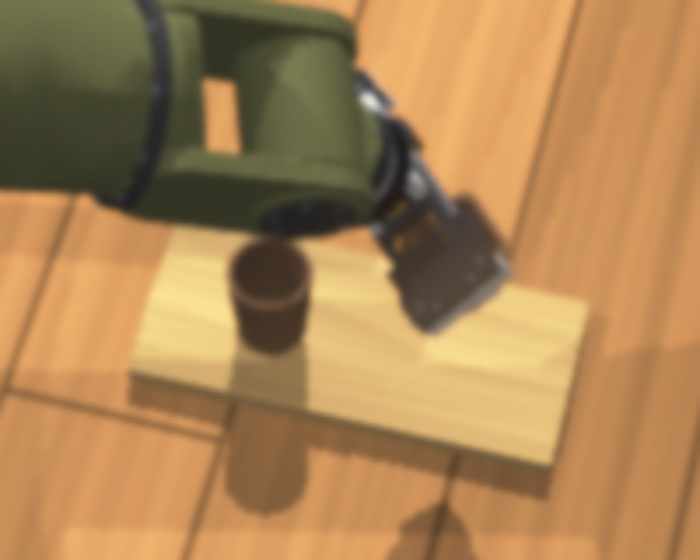

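View pics/top9.png

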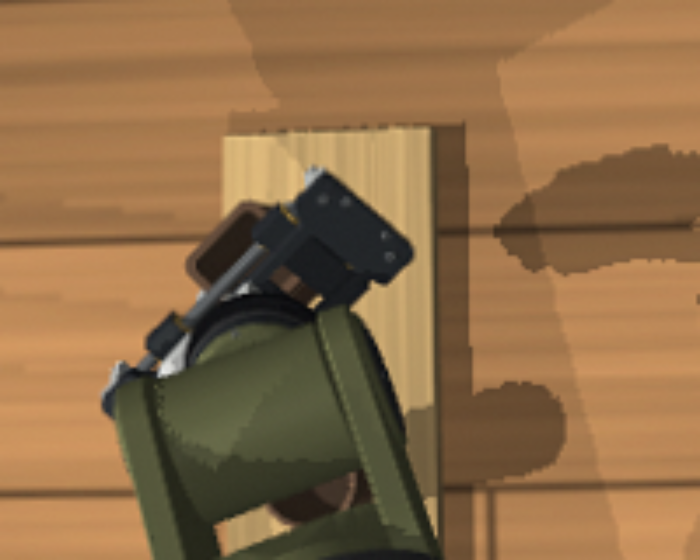

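Pot lifted level, gap 59.8. Raising it, then carrying it over the end panel.

Call:
jog_arm(series=[{"x": -8, "y": -18, "z": 2, "wx": 0, "wy": 0, "wz": 0, "hand": 30}, {"x": -9, "y": -19, "z": 3, "wx": 0, "wy": 0, "wz": 0, "hand": 30}, {"x": -8, "y": -18, "z": 2, "wx": -0.1, "wy": 0, "wz": 0, "hand": 30}, {"x": -8, "y": -18, "z": 3, "wx": 0, "wy": 0, "wz": 0, "hand": 30}, {"x": -8, "y": -19, "z": 2, "wx": 0, "wy": 0, "wz": -0.1, "hand": 30}, {"x": -8, "y": -18, "z": 2, "wx": 0, "wy": 0, "wz": 0, "hand": 30}, {"x": -9, "y": -18, "z": 3, "wx": 0, "wy": 0, "wz": 0, "hand": 30}, {"x": -8, "y": -19, "z": 2, "wx": -0.1, "wy": 0, "wz": -0.1, "hand": 30}, {"x": -4, "y": -9, "z": 2, "wx": 0, "wy": 0, "wz": 0, "hand": 30}])

```text
t: 13.75
ee_pos: [577.0, 354.8, 286.9]
ee_rot: [[-0.625, 0.35, 0.698], [-0.607, 0.345, -0.716], [-0.491, -0.871, -0.003]]
contact_force: [-0.3, -0.2, -1.6]
finger_gap: 60.2
```

Run:
```python
from h import *
from cell import bot
s=bot.state();print(s["ee_pos"],s["finger_gap"],s["contact_force"])
R=potR();plan(R,[603.5,-11,280],20,pinch=False)
```

```text
[577.0394759  354.75681572 286.94453037] 60.2113737829795 [-0.27417364 -0.23441867 -1.5778765 ]
{"x":10, "y":-6, "z":14, "wx":0, "wy":0, "wz":0}
{"x":11, "y":-5, "z":14, "wx":0, "wy":0, "wz":0.1}
{"x":10, "y":-6, "z":14, "wx":0, "wy":0, "wz":-0}
{"x":11, "y":-5, "z":14, "wx":0, "wy":0, "wz":0}
{"x":10, "y":-6, "z":14, "wx":0.1, "wy":0, "wz":0}
{"x":11, "y":-5, "z":14, "wx":-0, "wy":0, "wz":0.1}
{"x":10, "y":-6, "z":14, "wx":-0, "wy":0, "wz":0}
{"x":10, "y":-5, "z":14, "wx":-0, "wy":0, "wz":0}
{"x":11, "y":-6, "z":14, "wx":-0, "wy":0, "wz":0.1}
{"x":10, "y":-5, "z":14, "wx":0, "wy":0, "wz":-0}
{"x":11, "y":-6, "z":14, "wx":0, "wy":0, "wz":0}
{"x":10, "y":-6, "z":14, "wx":0, "wy":0, "wz":0.1}
{"x":10, "y":-5, "z":14, "wx":0, "wy":0, "wz":-0}
{"x":11, "y":-6, "z":14, "wx":0.1, "wy":0, "wz":0}
{"x":10, "y":-5, "z":15, "wx":-0, "wy":0, "wz":0}
{"x":11, "y":-6, "z":14, "wx":-0, "wy":0, "wz":0.1}
{"x":10, "y":-5, "z":14, "wx":-0, "wy":0, "wz":-0}
{"x":10, "y":-6, "z":14, "wx":-0, "wy":0, "wz":0}
{"x":11, "y":-6, "z":14, "wx":0, "wy":0, "wz":0.1}
{"x":10, "y":-5, "z":14, "wx":0, "wy":0, "wz":-0}
end [603.9 -11.  279.9] target [603.5 -11.  280. ]
```

Call:
jog_arm(series=[{"x": 6, "y": -3, "z": 8, "wx": 0, "wy": 0, "wz": 0, "hand": 30}, {"x": 10, "y": -6, "z": 14, "wx": 0, "wy": 0, "wz": 0, "hand": 30}, {"x": 12, "y": -6, "z": 16, "wx": 0, "wy": 0, "wz": 0, "hand": 30}, {"x": 12, "y": -6, "z": 16, "wx": 0, "wy": 0, "wz": 0, "hand": 30}, {"x": 12, "y": -6, "z": 16, "wx": 0, "wy": 0, "wz": 0, "hand": 30}, {"x": 12, "y": -6, "z": 16, "wx": 0, "wy": 0, "wz": 0, "hand": 30}, {"x": 12, "y": -6, "z": 16, "wx": 0, "wy": 0, "wz": 0, "hand": 30}, {"x": 12, "y": -6, "z": 16, "wx": 0, "wy": 0, "wz": 0, "hand": 30}, {"x": 12, "y": -6, "z": 16, "wx": 0, "wy": 0, "wz": 0, "hand": 30}, {"x": 12, "y": -6, "z": 16, "wx": 0, "wy": 0, "wz": 0, "hand": 30}])

```text
t: 14.75
ee_pos: [588.5, 148.9, 266.7]
ee_rot: [[-0.631, 0.337, 0.699], [-0.609, 0.342, -0.715], [-0.48, -0.877, -0.011]]
contact_force: [-0.7, -0.3, -2.5]
finger_gap: 60.0
```

Run:
```python
from h import *
R=potR();plan(R,[603.5,-11,280],8,pinch=False)
```

```text
{"x":10, "y":-8, "z":16, "wx":0.1, "wy":-0, "wz":0.2}
{"x":10, "y":-7, "z":15, "wx":0.1, "wy":-0, "wz":0.1}
{"x":11, "y":-8, "z":16, "wx":0, "wy":-0, "wz":0.2}
{"x":10, "y":-8, "z":15, "wx":0.1, "wy":-0.1, "wz":0.1}
{"x":10, "y":-7, "z":16, "wx":0.1, "wy":0, "wz":0.2}
{"x":10, "y":-8, "z":16, "wx":0.1, "wy":0, "wz":0.2}
{"x":10, "y":-8, "z":15, "wx":0.1, "wy":0, "wz":0.1}
{"x":10, "y":-7, "z":16, "wx":0, "wy":-0, "wz":0.2}
end [603.7 -10.8 279.6] target [603.5 -11.  280. ]
```

Call:
jog_arm(series=[{"x": 4, "y": -18, "z": 10, "wx": 0.3, "wy": 0, "wz": 0.6, "hand": 30}, {"x": 8, "y": -12, "z": 14, "wx": 0.2, "wy": 0, "wz": 0.6, "hand": 30}, {"x": 10, "y": -8, "z": 16, "wx": 0, "wy": 0, "wz": 0, "hand": 30}, {"x": 10, "y": -8, "z": 16, "wx": 0, "wy": 0, "wz": 0, "hand": 30}, {"x": 10, "y": -8, "z": 16, "wx": 0, "wy": 0, "wz": 0, "hand": 30}, {"x": 10, "y": -8, "z": 16, "wx": 0, "wy": 0, "wz": 0, "hand": 30}, {"x": 9, "y": -6, "z": 13, "wx": 0, "wy": 0, "wz": 0, "hand": 30}, {"x": 5, "y": -3, "z": 8, "wx": 0, "wy": 0, "wz": 0, "hand": 30}, {"x": 0, "y": 0, "z": 0, "wx": 0, "wy": 0, "wz": 0, "hand": 30}])

```text
t: 15.65
ee_pos: [594.2, -6.2, 282.0]
ee_rot: [[-0.635, 0.347, 0.69], [-0.597, 0.348, -0.723], [-0.491, -0.871, -0.014]]
contact_force: [-0.3, 0.4, -2.1]
finger_gap: 59.7
```

Run:
```python
from h import *
from cell import bot
R=potR();plan(R,[603.5,-11,200],6,pinch=False);print(bot.state()["contact_force"])
for n in("top","side"):
  c=bot.capture(n);np.savez(f"{n}10.npz",**c);b=(120,280,240,440) if n=="top" else (130,290,250,450)
  cv2.imwrite(f"pics/{n}10.png",cv2.resize(c["pixels"][b[0]:b[1],b[2]:b[3],::-1],None,fx=3.5,fy=3.5))
```

```text
{"x":6, "y":12, "z":2, "wx":0.1, "wy":-0.1, "wz":0.1}
{"x":6, "y":12, "z":2, "wx":0.1, "wy":-0.2, "wz":0.1}
{"x":7, "y":12, "z":1, "wx":0, "wy":-0.1, "wz":0.1}
{"x":6, "y":13, "z":2, "wx":0.1, "wy":-0.1, "wz":0.1}
{"x":6, "y":12, "z":2, "wx":0.1, "wy":-0.1, "wz":0.1}
{"x":7, "y":12, "z":2, "wx":0.1, "wy":-0.2, "wz":0.1}
end [603.6 -11.5 199.6] target [603.5 -11.  200. ]
[-0.31630588  0.40930386 -2.06137558]
```

View pics/side10.png

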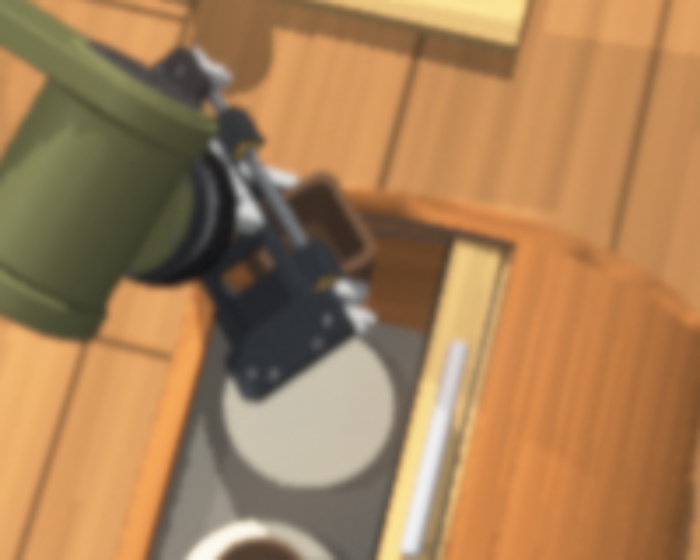

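View pics/top10.png

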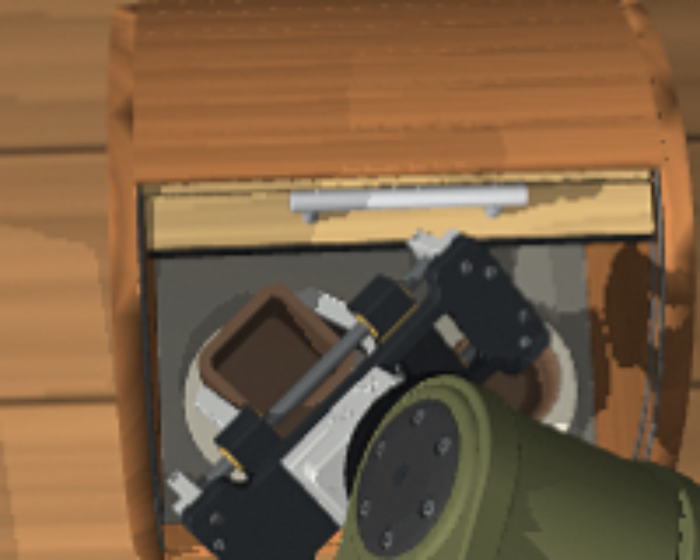

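Run:
```python
from h import *
for n in("top","side"):
    c=load(n+"10");vv,uu=np.mgrid[0:480,0:640];P=bydepth(c,np.c_[uu.ravel(),vv.ravel()]);k=c["depth"].ravel()>0
    g=P[k&(P[:,2]>290)&(P[:,0]>450)&(P[:,0]<720)&(abs(P[:,1])<200)]
    i=np.argsort(-g[:,0])[:8];print(n,"gripper max x",g[i].round(0).tolist())
    i=np.argsort(-g[:,1])[:5];print("max y",g[i].round(0).tolist())
    r=P[k&(P[:,2]>205)&(P[:,2]<245)&(abs(P[:,1]+60)<20)&(P[:,0]>600)&(P[:,0]<700)]
    print("rail min x",np.sort(r[:,0])[:8].round(0),r[np.argsort(r[:,0])[:8],2].round())
    l=P[k&(P[:,2]>290)&(P[:,0]>450)&(P[:,0]<720)&(abs(P[:,1])<200)]
```

```text
top gripper max x [[625.0, -87.0, 413.0], [624.0, -88.0, 415.0], [624.0, -90.0, 417.0], [624.0, -93.0, 418.0], [623.0, -91.0, 420.0], [623.0, -85.0, 413.0], [623.0, -87.0, 417.0], [622.0, -100.0, 432.0]]
max y [[517.0, 26.0, 415.0], [516.0, 26.0, 416.0], [514.0, 26.0, 418.0], [517.0, 24.0, 414.0], [519.0, 24.0, 413.0]]
rail min x [652. 653. 653. 653. 653. 653. 653. 653.] [222. 225. 225. 221. 222. 224. 223. 223.]
side gripper max x [[624.0, -90.0, 412.0], [624.0, -88.0, 413.0], [623.0, -92.0, 411.0], [623.0, -92.0, 417.0], [622.0, -91.0, 419.0], [622.0, -88.0, 415.0], [621.0, -92.0, 405.0], [621.0, -93.0, 412.0]]
max y [[514.0, 24.0, 419.0], [516.0, 24.0, 417.0], [502.0, 23.0, 434.0], [513.0, 23.0, 422.0], [514.0, 23.0, 419.0]]
rail min x [651. 651. 651. 651. 651. 652. 652. 652.] [221. 222. 222. 217. 215. 221. 222. 221.]
```

Run:
```python
from h import *
c=load("top10")
p=np.array([594.2,-6.2,282.0])+[-19.6,-18.7,62.6]
a=np.radians(44.1)
im=cv2.imread("pics/top10.png")
e=[np.array([np.cos(a),np.sin(a),0]),np.array([-np.sin(a),np.cos(a),0])]
for i,j in((1,1),(1,-1),(-1,1),(-1,-1),(0,0)):
    u,v=proj(c,p+30*i*e[0]+30*j*e[1])[0]; cv2.circle(im,(int((u-240+.5)*3.5),int((v-120+.5)*3.5)),4,(0,255,0),-1)
cv2.imwrite("pics/chk10.png",im)
```

```text
(no output)
```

View pics/chk10.png

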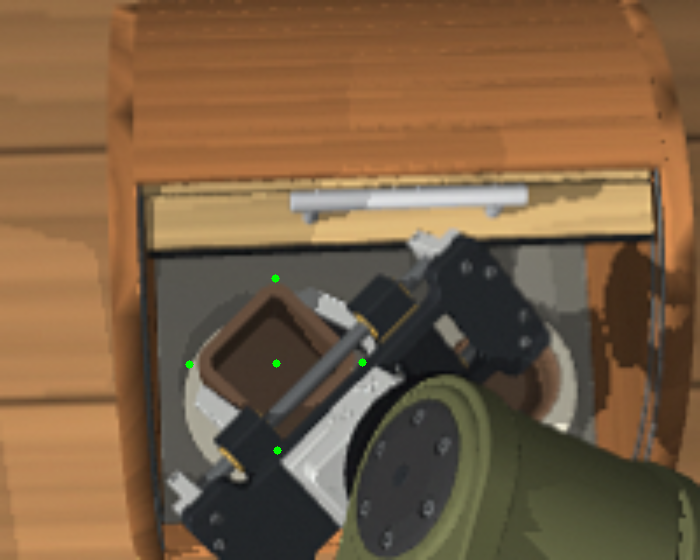

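The predicted rim matches the picture: left corner about (200,358), top corner about (273,285). The rail clearance is about 18 mm. Going down.

Call:
jog_arm(series=[{"x": 3, "y": 6, "z": 3, "wx": 0.3, "wy": -0.4, "wz": 0.3, "hand": 30}, {"x": 6, "y": 12, "z": 4, "wx": 0.2, "wy": -0.4, "wz": 0.3, "hand": 30}, {"x": 7, "y": 12, "z": 2, "wx": 0, "wy": 0, "wz": 0, "hand": 30}, {"x": 6, "y": 13, "z": 2, "wx": 0, "wy": 0, "wz": 0, "hand": 30}, {"x": 6, "y": 12, "z": 0, "wx": 0, "wy": 0, "wz": 0, "hand": 30}, {"x": 4, "y": 8, "z": 0, "wx": 0, "wy": 0, "wz": 0, "hand": 30}, {"x": 0, "y": 0, "z": 0, "wx": 0, "wy": 0, "wz": 0, "hand": 30}])

```text
t: 16.45
ee_pos: [604.4, -7.1, 205.1]
ee_rot: [[-0.618, 0.358, 0.7], [-0.606, 0.35, -0.714], [-0.501, -0.866, 0.001]]
contact_force: [0.1, 0.1, -1.4]
finger_gap: 59.9
```

Run:
```python
from h import *
R=potR();plan(R,[603.5,-11,90],10,pinch=False)
```

```text
{"x":6, "y":10, "z":0, "wx":0, "wy":0, "wz":-0}
{"x":6, "y":10, "z":0, "wx":0, "wy":0.1, "wz":-0}
{"x":6, "y":9, "z":1, "wx":0, "wy":-0, "wz":-0}
{"x":6, "y":10, "z":-0, "wx":0, "wy":0, "wz":-0}
{"x":6, "y":10, "z":0, "wx":0.1, "wy":0.1, "wz":-0}
{"x":6, "y":10, "z":0, "wx":-0, "wy":-0, "wz":-0}
{"x":6, "y":10, "z":0, "wx":-0, "wy":0, "wz":-0}
{"x":6, "y":9, "z":1, "wx":-0, "wy":0.1, "wz":-0}
{"x":7, "y":10, "z":-0, "wx":-0, "wy":-0, "wz":-0}
{"x":6, "y":10, "z":0, "wx":0, "wy":0, "wz":-0}
end [603.1 -11.1  89.8] target [603.5 -11.   90. ]
```

Call:
jog_arm(series=[{"x": 6, "y": 10, "z": 1, "wx": 0, "wy": 0, "wz": 0, "hand": 30}, {"x": 7, "y": 10, "z": 1, "wx": 0, "wy": 0, "wz": 0, "hand": 30}, {"x": 6, "y": 10, "z": 1, "wx": 0, "wy": 0, "wz": 0, "hand": 30}, {"x": 6, "y": 10, "z": 0, "wx": 0, "wy": 0, "wz": 0, "hand": 30}, {"x": 6, "y": 10, "z": 0, "wx": 0, "wy": 0, "wz": 0, "hand": 30}, {"x": 6, "y": 10, "z": 0, "wx": 0, "wy": 0, "wz": 0, "hand": 30}, {"x": 6, "y": 10, "z": 0, "wx": 0, "wy": 0, "wz": 0, "hand": 30}, {"x": 6, "y": 9, "z": 0, "wx": 0, "wy": 0, "wz": 0, "hand": 30}, {"x": 3, "y": 5, "z": 0, "wx": 0, "wy": 0, "wz": 0, "hand": 30}, {"x": 0, "y": 0, "z": 0, "wx": 0, "wy": 0, "wz": 0, "hand": 30}])

```text
t: 17.45
ee_pos: [604.6, -11.9, 97.7]
ee_rot: [[-0.618, 0.359, 0.7], [-0.606, 0.349, -0.714], [-0.501, -0.866, 0.002]]
contact_force: [-0.1, -0.1, -2.5]
finger_gap: 59.8
```

Run:
```python
from h import *
from cell import bot
R=potR();plan(R,[603.5,-11,60],5,pinch=False);print(bot.state()["contact_force"])
for n in("top","side"):
  c=bot.capture(n);np.savez(f"{n}11.npz",**c);b=(120,280,240,440) if n=="top" else (130,290,250,450)
  cv2.imwrite(f"pics/{n}11.png",cv2.resize(c["pixels"][b[0]:b[1],b[2]:b[3],::-1],None,fx=3.5,fy=3.5))
```

```text
{"x":3.8, "y":6.5, "z":-0.3, "wx":0, "wy":0.1, "wz":-0}
{"x":3.8, "y":6.5, "z":-0.3, "wx":0, "wy":0, "wz":-0}
{"x":3.8, "y":6.5, "z":-0.2, "wx":0, "wy":0.1, "wz":-0}
{"x":3.8, "y":6.6, "z":-0.3, "wx":0.1, "wy":0.1, "wz":-0}
{"x":3.8, "y":6.5, "z":-0.3, "wx":-0, "wy":0, "wz":-0}
end [603.5 -11.   60. ] target [603.5 -11.   60. ]
[-0.13379469 -0.13882914 -2.48958763]
```

View pics/side11.png

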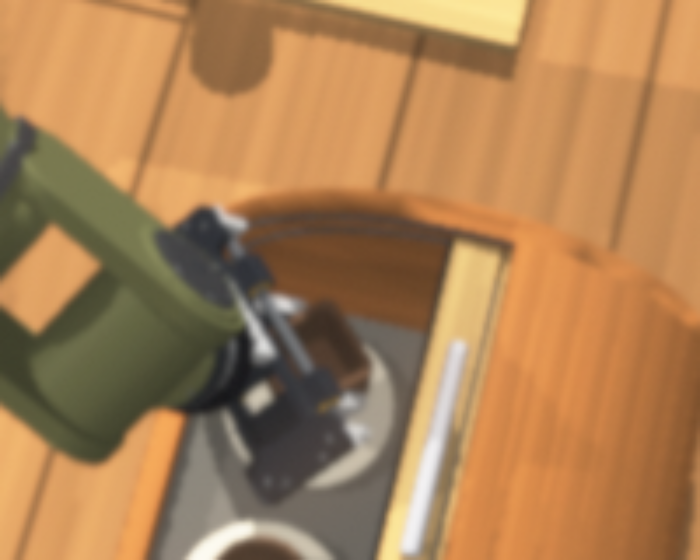

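View pics/top11.png

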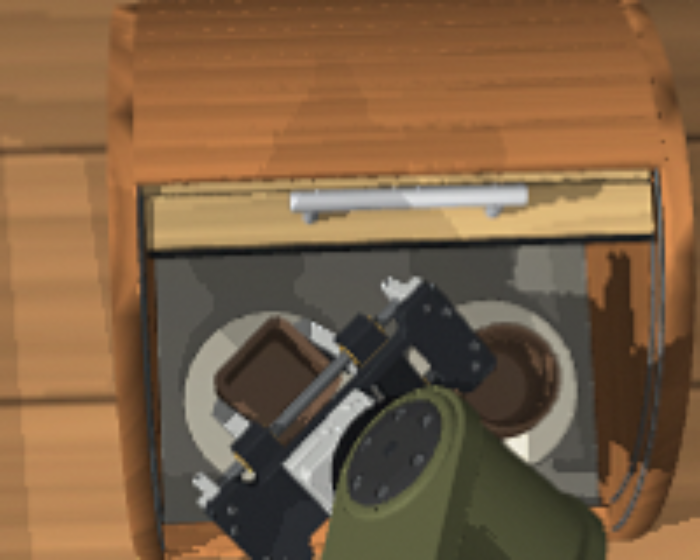

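Call:
jog_arm(series=[{"x": 4, "y": 6.5, "z": 0, "wx": 0, "wy": 0, "wz": 0, "hand": 30}, {"x": 4, "y": 6.5, "z": 0, "wx": 0, "wy": 0, "wz": 0, "hand": 30}, {"x": 4, "y": 6.5, "z": -1, "wx": 0, "wy": 0, "wz": 0, "hand": 30}, {"x": 4, "y": 6.5, "z": 0, "wx": 0, "wy": 0, "wz": 0, "hand": 30}, {"x": 2, "y": 3, "z": 0, "wx": 0, "wy": 0, "wz": 0, "hand": 30}, {"x": 0, "y": 0, "z": 0, "wx": 0, "wy": 0, "wz": 0, "hand": 30}])

```text
t: 18.15
ee_pos: [604.0, -12.2, 62.6]
ee_rot: [[-0.616, 0.361, 0.7], [-0.607, 0.349, -0.714], [-0.502, -0.865, 0.004]]
contact_force: [0.5, -0.1, -2.0]
finger_gap: 60.0
```

Run:
```python
from h import *
from cell import bot
R=potR();plan(R,[603.5,-11,54.4],3,pinch=False);print(bot.state()["contact_force"],bot.state()["ee_pos"])
# pot rim height by depth: rim points
p=bot.state()["ee_pos"]
for n in ("top","side"):
    c=bot.capture(n);np.savez(f"{n}12.npz",**c);vv,uu=np.mgrid[0:480,0:640];P=bydepth(c,np.c_[uu.ravel(),vv.ravel()])
    ctr=p+[-19.6,-18.7,0];L=(P-ctr)[:,:2]@np.c_[potR()[:2,2],[np.cos(np.radians(44.1)),np.sin(np.radians(44.1))]]
    k=(c["depth"].ravel()>0)&(abs(L[:,0])<25)&(L[:,1]>20)&(L[:,1]<34)&(P[:,2]>70)&(P[:,2]<150)
    print(n,k.sum(),np.percentile(P[k,2],[50,75,90]).round(1), "back wall outer",np.percentile(L[k&(P[:,2]>110),1],[10,50,95]))
```

```text
{"x":1.2, "y":2.5, "z":-0.4, "wx":-0, "wy":0.1, "wz":-0}
{"x":1.3, "y":2.4, "z":-0.4, "wx":-0, "wy":0.2, "wz":-0.1}
{"x":1.2, "y":2.5, "z":-0.4, "wx":-0.1, "wy":0.1, "wz":-0}
end [603.6 -11.   54.4] target [603.5 -11.   54.4]
[ 0.48522421 -0.08257334 -1.99403348] [604.0052438  -12.19298127  62.63052489]
top 113 [123.8 126.3 127.7] back wall outer [24.28400502 26.07109196 29.09674786]
side 137 [115.9 124.4 126.2] back wall outer [22.33490709 24.09070122 28.29218613]
```

Depth puts the rim at about 125, so the underside is about 53 and the bat's top is at 45. Setting it down slowly, watching the force.

Call:
jog_arm(series=[{"x": 1.2, "y": 2.2, "z": -0.5, "wx": 0, "wy": 0, "wz": 0, "hand": 30}, {"x": 1.2, "y": 2.2, "z": -0.5, "wx": 0, "wy": 0, "wz": 0, "hand": 30}, {"x": 1, "y": 1.8, "z": 0, "wx": 0, "wy": 0, "wz": 0, "hand": 30}])

```text
t: 18.55
ee_pos: [604.3, -11.6, 56.8]
ee_rot: [[-0.615, 0.363, 0.7], [-0.607, 0.348, -0.714], [-0.503, -0.864, 0.007]]
contact_force: [-0.1, 0.0, -3.3]
finger_gap: 59.6
```

Call:
jog_arm(series=[{"x": 0.8, "y": 1.3, "z": 0, "wx": 0, "wy": 0, "wz": 0, "hand": 30}, {"x": 0.5, "y": 0.9, "z": 0, "wx": 0, "wy": 0, "wz": 0, "hand": 30}])

```text
t: 18.75
ee_pos: [604.4, -11.5, 54.4]
ee_rot: [[-0.615, 0.364, 0.7], [-0.607, 0.348, -0.714], [-0.504, -0.864, 0.007]]
contact_force: [-7.4, -0.3, 13.4]
finger_gap: 60.1
```

Contact at 13 N, so the pot is on the bat. Releasing.

Call:
jog_arm(series=[{"x": 0, "y": 0, "z": 0, "wx": 0, "wy": 0, "wz": 0, "hand": 66}, {"x": 0, "y": 0, "z": 0, "wx": 0, "wy": 0, "wz": 0, "hand": 76}, {"x": 0, "y": 0, "z": 0, "wx": 0, "wy": 0, "wz": 0, "hand": 86}, {"x": 0, "y": 0, "z": 0, "wx": 0, "wy": 0, "wz": 0, "hand": 86}, {"x": 0, "y": 0, "z": 0, "wx": 0, "wy": 0, "wz": 0, "hand": 86}])

```text
t: 19.25
ee_pos: [605.1, -11.6, 55.2]
ee_rot: [[-0.614, 0.366, 0.7], [-0.607, 0.348, -0.715], [-0.505, -0.863, 0.008]]
contact_force: [0.7, -0.5, -0.2]
finger_gap: 86.4
```

Run:
```python
from h import *
from cell import bot
print(bot.state()["contact_force"])
for n in("top","side"):
  c=bot.capture(n);np.savez(f"{n}13.npz",**c);b=(120,280,240,440) if n=="top" else (130,290,250,450)
  cv2.imwrite(f"pics/{n}13.png",cv2.resize(c["pixels"][b[0]:b[1],b[2]:b[3],::-1],None,fx=3.5,fy=3.5))
```

```text
[ 0.71568399 -0.50484677 -0.16702951]
```

View pics/top13.png

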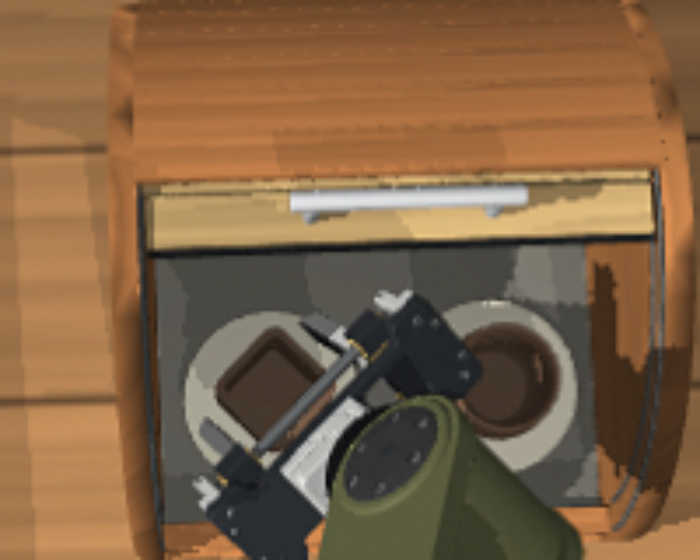

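The pot stands on the bat and the fingers are clear of it. Backing out along the tool axis, parallel to the walls.

Call:
jog_arm(series=[{"x": 0, "y": -6, "z": 0, "wx": 0, "wy": 0, "wz": 0, "hand": 86}, {"x": 0, "y": -12, "z": 0, "wx": 0, "wy": 0, "wz": 0, "hand": 86}, {"x": 0, "y": -18, "z": 0, "wx": 0, "wy": 0, "wz": 0, "hand": 86}, {"x": 0, "y": -22, "z": 0, "wx": 0, "wy": 0, "wz": 0, "hand": 86}, {"x": -4, "y": -25, "z": 0, "wx": 0, "wy": 0, "wz": 0, "hand": 86}, {"x": -10, "y": -25, "z": 0, "wx": 0, "wy": 0, "wz": 0, "hand": 86}, {"x": -10, "y": -25, "z": 0, "wx": 0, "wy": 0, "wz": 0, "hand": 70}, {"x": -10, "y": -25, "z": 0, "wx": 0, "wy": 0, "wz": 0, "hand": 50}, {"x": -10, "y": -25, "z": 0, "wx": 0, "wy": 0, "wz": 0, "hand": 32}, {"x": -10, "y": -25, "z": 0, "wx": 0, "wy": 0, "wz": 0, "hand": 32}])

```text
t: 20.35
ee_pos: [555.9, -54.9, 273.4]
ee_rot: [[-0.617, 0.363, 0.698], [-0.607, 0.345, -0.716], [-0.501, -0.865, 0.007]]
contact_force: [0.2, -0.8, -0.1]
finger_gap: 57.4
```

Run:
```python
from h import *
from cell import bot
print(bot.state()["contact_force"],bot.state()["ee_pos"])
for n in("top","side"):
  c=bot.capture(n);np.savez(f"{n}14.npz",**c);b=(120,280,240,440) if n=="top" else (130,290,250,450)
  cv2.imwrite(f"pics/{n}14.png",cv2.resize(c["pixels"][b[0]:b[1],b[2]:b[3],::-1],None,fx=3.5,fy=3.5))
```

```text
[ 0.2130701  -0.7805188  -0.14941284] [555.94243826 -54.86199201 273.3861759 ]
```

View pics/top14.png

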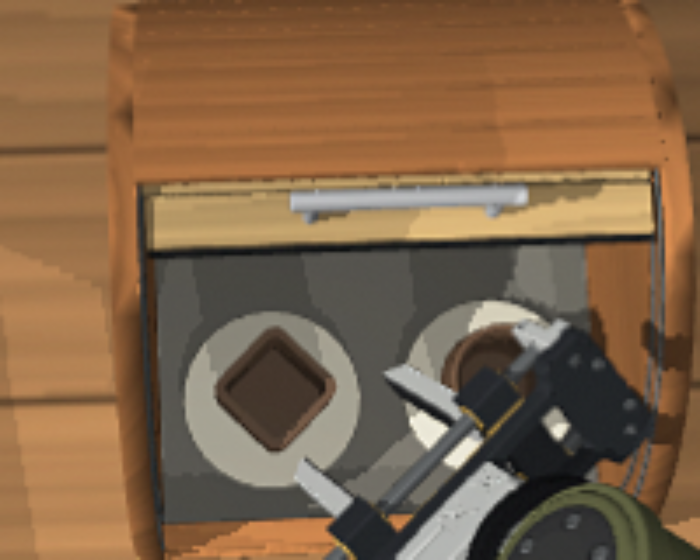

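View pics/side14.png

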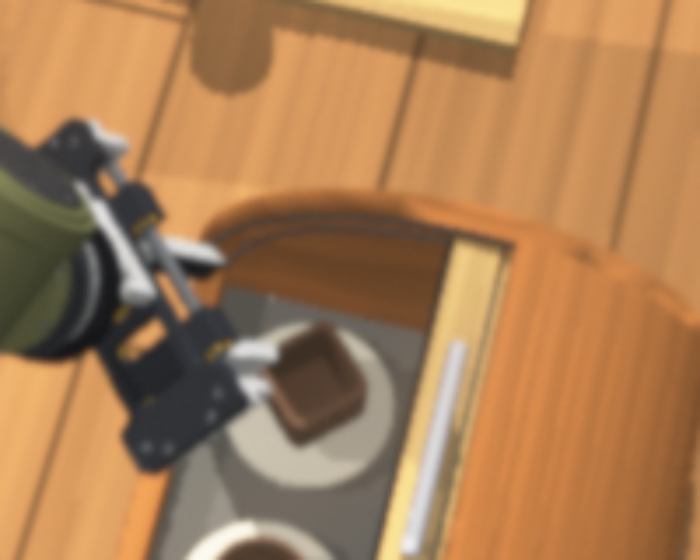

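Run:
```python
from h import *
from cell import bot
c=load("top14")
print("pot",onplane(c,[[240+275/3.5-.5,120+387/3.5-.5]],117))
ell=[240+272/3.5-.5,120+400/3.5-.5];print("bat",onplane(c,[ell],45))
# bar now
P=[[240+291/3.5,120+199/3.5],[240+527/3.5,120+196/3.5]]
e=onplane(c,P,263);print("bar ends",e.round(1),np.linalg.norm(e[0]-e[1]), bydepth(c,[[240+350/3.5,120+199/3.5],[240+450/3.5,120+197/3.5]]).round(1))
```

```text
pot [[585.26844413 -30.10409333 117.        ]]
bat [[583.47420139 -29.78906117  45.        ]]
bar ends [[ 673.1  -38.7  263. ]
 [ 672.2 -168.7  263. ]] 130.009515021891 [[ 670.8  -70.4  270.5]
 [ 671.  -125.   269.8]]
```

The pot is centred within about 2 mm of the bat (585.3,-30.1 against 583.5,-29.8). Next I'll grip the bar again at about (672.5,-104,263.5).

Run:
```python
from h import *
R=barR(40); plan(R,np.array([672.5,-104,263.5])-65*R[:,1],10,via=[590,-70,330])
```

```text
{"x":-10, "y":-10, "z":9, "wx":2.4, "wy":-5.2, "wz":-1.1}
{"x":-9, "y":-10, "z":10, "wx":2.4, "wy":-5.2, "wz":-1.1}
{"x":-7, "y":-10, "z":11, "wx":2.5, "wy":-5.3, "wz":-1.2}
{"x":-6, "y":-7, "z":12, "wx":2.4, "wy":-5.2, "wz":-1.1}
{"x":4, "y":13, "z":10, "wx":2.4, "wy":-5.2, "wz":-1.1}
{"x":4, "y":14, "z":8, "wx":2.4, "wy":-5.2, "wz":-1.1}
{"x":5, "y":14, "z":8, "wx":2.5, "wy":-5.3, "wz":-1.2}
{"x":5, "y":14, "z":7, "wx":2.4, "wy":-5.2, "wz":-1.1}
{"x":6, "y":15, "z":5, "wx":2.4, "wy":-5.2, "wz":-1.1}
{"x":5, "y":15, "z":5, "wx":2.4, "wy":-5.2, "wz":-1.1}
end [ 665.9 -103.7  271.4] target [ 665.9 -104.1  271.3]
```

Call:
jog_arm(series=[{"x": -10, "y": -10, "z": 9, "wx": 2.4, "wy": -5.2, "wz": -1.1, "hand": 30}, {"x": -9, "y": -10, "z": 10, "wx": 2.4, "wy": -5.2, "wz": -1.1, "hand": 30}, {"x": -7, "y": -10, "z": 11, "wx": 2.5, "wy": -5.3, "wz": -1.2, "hand": 30}, {"x": -6, "y": -7, "z": 12, "wx": 2.4, "wy": -5.2, "wz": -1.1, "hand": 30}, {"x": 4, "y": 3, "z": 10, "wx": 2.4, "wy": -5.2, "wz": -1.1, "hand": 30}, {"x": 4, "y": 4, "z": 8, "wx": 2.4, "wy": -5.2, "wz": -1.1, "hand": 30}, {"x": 5, "y": 4, "z": 8, "wx": 2.5, "wy": -5.3, "wz": -1.2, "hand": 30}, {"x": 5, "y": 4, "z": 7, "wx": 2.4, "wy": -5.2, "wz": -1.1, "hand": 30}, {"x": 6, "y": 5, "z": 5, "wx": 2.4, "wy": -5.2, "wz": -1.1, "hand": 30}, {"x": 0, "y": 0, "z": 0, "wx": 0, "wy": 0, "wz": 0, "hand": 30}])

```text
t: 21.45
ee_pos: [625.3, -108.1, 326.5]
ee_rot: [[-0.033, 0.619, 0.784], [-0.999, 0.013, -0.052], [-0.042, -0.785, 0.618]]
contact_force: [-0.4, 0.7, 0.2]
finger_gap: 29.6
```

Run:
```python
from h import *
from cell import bot
R=barR(40); plan(R,np.array([672.5,-104,263.5])-50*R[:,1],5)
for n in("top","side"):
  c=bot.capture(n);b=(120,280,240,440) if n=="top" else (130,290,250,450)
  cv2.imwrite(f"pics/{n}15.png",cv2.resize(c["pixels"][b[0]:b[1],b[2]:b[3],::-1],None,fx=3.5,fy=3.5))
```

```text
{"x":-1, "y":17, "z":-0, "wx":0.3, "wy":-0.7, "wz":-0.1}
{"x":-0, "y":16, "z":-1, "wx":0.4, "wy":-0.7, "wz":-0.1}
{"x":-1, "y":17, "z":-0, "wx":0.3, "wy":-0.6, "wz":-0}
{"x":-1, "y":17, "z":-1, "wx":0.4, "wy":-0.7, "wz":-0.1}
{"x":-0, "y":17, "z":-1, "wx":0.3, "wy":-0.7, "wz":-0.1}
end [ 675.8 -104.2  259.4] target [ 675.6 -104.   259.8]
```

View pics/side15.png

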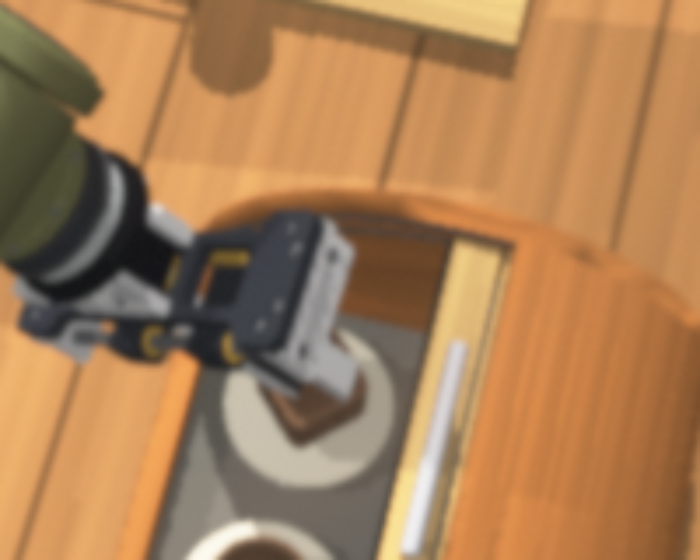

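Call:
jog_arm(series=[{"x": -2, "y": 17, "z": -2, "wx": 0.9, "wy": -1.7, "wz": -0.2, "hand": 30}, {"x": -1, "y": 16, "z": -1, "wx": 0.9, "wy": -1.7, "wz": -0.2, "hand": 30}, {"x": 0, "y": 17, "z": 0, "wx": 0, "wy": 0, "wz": 0, "hand": 30}, {"x": 0, "y": 17, "z": 0, "wx": 0, "wy": 0, "wz": 0, "hand": 30}, {"x": 0, "y": 10, "z": 0, "wx": 0, "wy": 0, "wz": 0, "hand": 30}, {"x": 0, "y": 0, "z": 0, "wx": 0, "wy": 0, "wz": 0, "hand": 30}])

```text
t: 22.15
ee_pos: [673.1, -103.9, 267.2]
ee_rot: [[-0.002, 0.643, 0.766], [-1.0, 0.007, -0.009], [-0.012, -0.766, 0.643]]
contact_force: [-0.1, -0.2, 0.0]
finger_gap: 29.4
```

Run:
```python
from h import *
from cell import bot
R=barR(40); plan(R,np.array([672.5,-104,263.5])+1*R[:,1],5)
```

```text
{"x":0, "y":12, "z":-1, "wx":0, "wy":-0.2, "wz":-0}
{"x":0, "y":11, "z":-0, "wx":0, "wy":-0.2, "wz":-0}
{"x":0, "y":12, "z":-1, "wx":0, "wy":-0.2, "wz":-0.1}
{"x":0, "y":12, "z":-0, "wx":0, "wy":-0.1, "wz":0}
{"x":0, "y":11, "z":-1, "wx":0, "wy":-0.2, "wz":-0}
end [ 708.1 -103.5  220.9] target [ 708.4 -103.7  220.8]
```

Call:
jog_arm(series=[{"x": 0, "y": 11, "z": -2, "wx": 0, "wy": 0, "wz": 0, "hand": 30}, {"x": 0, "y": 12, "z": -1, "wx": 0, "wy": 0, "wz": 0, "hand": 30}, {"x": 0, "y": 12, "z": -1, "wx": 0, "wy": 0, "wz": 0, "hand": 30}, {"x": 0, "y": 12, "z": 0, "wx": 0, "wy": 0, "wz": 0, "hand": 30}, {"x": 0, "y": 8, "z": 0, "wx": 0, "wy": 0, "wz": 0, "hand": 30}, {"x": 0, "y": 0, "z": 0, "wx": 0, "wy": 0, "wz": 0, "hand": 30}])

```text
t: 22.75
ee_pos: [707.9, -103.5, 220.1]
ee_rot: [[-0.004, 0.643, 0.766], [-1.0, 0.007, -0.011], [-0.013, -0.766, 0.643]]
contact_force: [0.8, -0.6, 0.3]
finger_gap: 30.1
```

Run:
```python
from h import *
from cell import bot
R=barR(40); plan(R,np.array([672.5,-104,263.5])+1*R[:,1],1)
for n in("top","side"):
  c=bot.capture(n);b=(120,280,240,440) if n=="top" else (130,290,250,450)
  cv2.imwrite(f"pics/{n}16.png",cv2.resize(c["pixels"][b[0]:b[1],b[2]:b[3],::-1],None,fx=3.5,fy=3.5))
```

```text
{"x":0.2, "y":-0.2, "z":0.8, "wx":-0, "wy":-1, "wz":-0.1}
end [ 708.4 -103.7  220.7] target [ 708.4 -103.7  220.8]
```

View pics/side16.png

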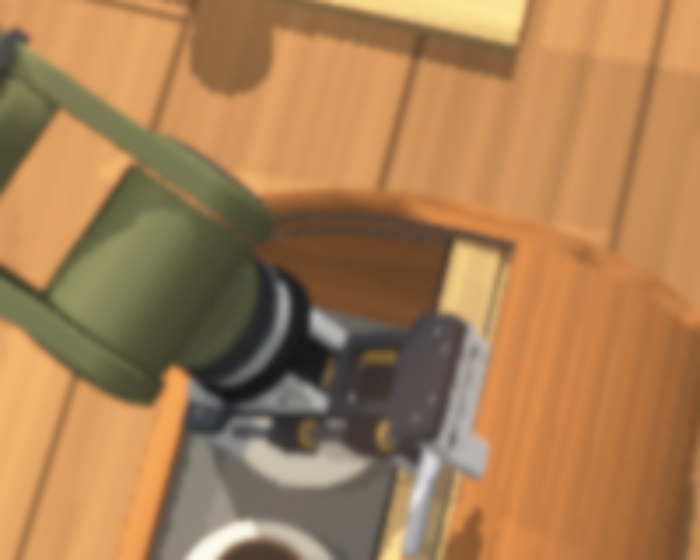

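The bar runs between the fingers, around (430,460). Closing.

Call:
jog_arm(series=[{"x": 0, "y": 0, "z": 0, "wx": 0, "wy": 0, "wz": 0, "hand": 0}, {"x": 0, "y": 0, "z": 0, "wx": 0, "wy": 0, "wz": 0, "hand": 0}, {"x": 0, "y": 0, "z": 0, "wx": 0, "wy": 0, "wz": 0, "hand": 0}, {"x": 0, "y": 0, "z": 0, "wx": 0, "wy": 0, "wz": 0, "hand": 0}])

```text
t: 23.25
ee_pos: [707.3, -103.7, 222.5]
ee_rot: [[-0.004, 0.645, 0.764], [-1.0, 0.007, -0.011], [-0.012, -0.764, 0.645]]
contact_force: [5.3, 0.2, -3.6]
finger_gap: 11.0
```

Run:
```python
from h import *
arc(.175,20)
```

```text
r 214.5 ang 1.606 q 1.431 F [ 5.3  0.2 -3.6]
"x":0, "y":-10, "z":-12
"x":0, "y":-9, "z":-12
"x":0, "y":-8, "z":-13
"x":0, "y":-7, "z":-14
"x":0, "y":-6, "z":-14
"x":1, "y":-5, "z":-14
"x":-0, "y":-5, "z":-15
"x":-0, "y":-3, "z":-15
"x":-0, "y":-2, "z":-15
"x":0, "y":-0, "z":-16
"x":0, "y":-0, "z":-15
"x":0, "y":1, "z":-15
"x":1, "y":3, "z":-15
"x":-0, "y":3, "z":-15
"x":0, "y":5, "z":-15
"x":0, "y":5, "z":-14
"x":0, "y":7, "z":-14
"x":1, "y":7, "z":-13
"x":-0, "y":9, "z":-13
"x":-0, "y":9, "z":-12
```

Call:
jog_arm(series=[{"x": 0, "y": -9, "z": -11, "wx": 0, "wy": 0, "wz": 0, "hand": 0}, {"x": 0, "y": -9, "z": -12, "wx": 0, "wy": 0, "wz": 0, "hand": 0}, {"x": 0, "y": -8, "z": -13, "wx": 0, "wy": 0, "wz": 0, "hand": 0}, {"x": 0, "y": -7, "z": -14, "wx": 0, "wy": 0, "wz": 0, "hand": 0}, {"x": 0, "y": -6, "z": -14, "wx": 0, "wy": 0, "wz": 0, "hand": 0}])

```text
t: 23.75
ee_pos: [634.8, -104.8, 214.3]
ee_rot: [[-0.006, 0.653, 0.757], [-1.0, 0.003, -0.01], [-0.008, -0.757, 0.653]]
contact_force: [7.7, -2.3, -5.5]
finger_gap: 11.2
```

Run:
```python
from h import *
arc(.175,16)
```

```text
r 216.0 ang 1.263 q 1.088 F [ 7.7 -2.3 -5.5]
"x":0, "y":-5, "z":-14
"x":0, "y":-5, "z":-14
"x":0, "y":-3, "z":-14
"x":1, "y":-2, "z":-14
"x":-0, "y":-2, "z":-15
"x":-0, "y":-0, "z":-15
"x":-0, "y":0, "z":-14
"x":0, "y":2, "z":-15
"x":0, "y":2, "z":-14
"x":0, "y":4, "z":-15
"x":1, "y":4, "z":-14
"x":-0, "y":6, "z":-13
"x":-0, "y":6, "z":-14
"x":0, "y":7, "z":-12
"x":0, "y":8, "z":-13
"x":0, "y":9, "z":-11
```

Call:
jog_arm(series=[{"x": 0, "y": -5, "z": -14, "wx": 0, "wy": 0, "wz": 0, "hand": 0}, {"x": 0, "y": -4, "z": -14, "wx": 0, "wy": 0, "wz": 0, "hand": 0}, {"x": 0, "y": -3, "z": -14, "wx": 0, "wy": 0, "wz": 0, "hand": 0}, {"x": 0, "y": -2, "z": -14, "wx": 0, "wy": 0, "wz": 0, "hand": 0}, {"x": 0, "y": -1, "z": -15, "wx": 0, "wy": 0, "wz": 0, "hand": 0}, {"x": 0, "y": 0, "z": -15, "wx": 0, "wy": 0, "wz": 0, "hand": 0}])

```text
t: 24.35
ee_pos: [562.2, -106.3, 176.8]
ee_rot: [[-0.01, 0.668, 0.744], [-1.0, -0.005, -0.008], [-0.002, -0.744, 0.668]]
contact_force: [6.6, 2.0, 1.1]
finger_gap: 11.0
```

Run:
```python
from h import *
arc(.175,10)
```

```text
r 217.7 ang 0.879 q 0.704 F [6.6 2.  1.1]
"x":0, "y":-0, "z":-15
"x":0, "y":1, "z":-16
"x":0, "y":2, "z":-15
"x":0, "y":3, "z":-15
"x":1, "y":4, "z":-14
"x":-0, "y":6, "z":-15
"x":-0, "y":6, "z":-14
"x":-0, "y":7, "z":-13
"x":-0, "y":8, "z":-13
"x":-0, "y":9, "z":-13
```

Call:
jog_arm(series=[{"x": 0, "y": 1, "z": -15, "wx": 0, "wy": 0, "wz": 0, "hand": 0}, {"x": 0, "y": 2, "z": -15, "wx": 0, "wy": 0, "wz": 0, "hand": 0}, {"x": 0, "y": 3, "z": -15, "wx": 0, "wy": 0, "wz": 0, "hand": 0}, {"x": 0, "y": 4, "z": -15, "wx": 0, "wy": 0, "wz": 0, "hand": 0}, {"x": 0, "y": 5, "z": -14, "wx": 0, "wy": 0, "wz": 0, "hand": 0}])

```text
t: 24.85
ee_pos: [519.3, -107.2, 124.1]
ee_rot: [[-0.01, 0.681, 0.732], [-1.0, -0.011, -0.004], [0.005, -0.732, 0.681]]
contact_force: [-26.7, 2.0, 20.9]
finger_gap: 10.6
```

Run:
```python
from h import *
arc(.175,6)
```

```text
r 215.3 ang 0.559 q 0.384 F [-26.7   2.   20.9]
"x":0, "y":4, "z":-13
"x":0, "y":5, "z":-13
"x":0, "y":5, "z":-13
"x":-0, "y":7, "z":-12
"x":-0, "y":7, "z":-12
"x":-0, "y":8, "z":-11
```

The 34 N is pad friction from pushing about 2 mm too far inward. I'll ease outward.

Call:
jog_arm(series=[{"x": 0, "y": 1, "z": -12, "wx": 0, "wy": 0, "wz": 0, "hand": 0}, {"x": 0, "y": 4, "z": -13, "wx": 0, "wy": 0, "wz": 0, "hand": 0}])

```text
t: 25.05
ee_pos: [506.2, -107.8, 105.4]
ee_rot: [[-0.011, 0.686, 0.728], [-1.0, -0.013, -0.003], [0.007, -0.728, 0.686]]
contact_force: [15.1, 4.3, -3.6]
finger_gap: 11.1
```

Run:
```python
from h import *
arc(.175,4)
```

```text
r 217.8 ang 0.453 q 0.278 F [15.1  4.3 -3.6]
"x":-0, "y":6, "z":-14
"x":-0, "y":7, "z":-13
"x":-0, "y":7, "z":-13
"x":-0, "y":9, "z":-13
```

Call:
jog_arm(series=[{"x": 0, "y": 6, "z": -13, "wx": 0, "wy": 0, "wz": 0, "hand": 0}, {"x": 0, "y": 6, "z": -13, "wx": 0, "wy": 0, "wz": 0, "hand": 0}])

```text
t: 25.25
ee_pos: [496.4, -108.1, 80.3]
ee_rot: [[-0.011, 0.689, 0.725], [-1.0, -0.013, -0.002], [0.008, -0.725, 0.689]]
contact_force: [15.9, 6.4, -2.3]
finger_gap: 10.9
```

Run:
```python
from h import *
arc(.175,3)
```

```text
r 217.5 ang 0.328 q 0.153 F [15.9  6.4 -2.3]
"x":-0, "y":5, "z":-10
"x":-0, "y":6, "z":-9
"x":-0, "y":7, "z":-9
```

Call:
jog_arm(series=[{"x": -0.5, "y": 6, "z": -10, "wx": 0, "wy": 0, "wz": 0, "hand": 0}, {"x": 0, "y": 6, "z": -9, "wx": 0, "wy": 0, "wz": 0, "hand": 0}, {"x": 0, "y": 5, "z": -7, "wx": 0, "wy": 0, "wz": 0, "hand": 0}])

```text
t: 25.55
ee_pos: [489.6, -108.3, 50.7]
ee_rot: [[-0.011, 0.692, 0.722], [-1.0, -0.015, -0.001], [0.011, -0.722, 0.692]]
contact_force: [-0.8, 5.0, 3.3]
finger_gap: 11.5
```

Run:
```python
from h import *
arc(.155,2)
```

```text
r 216.6 ang 0.187 q 0.012 F [-0.8  5.   3.3]
"x":-0, "y":2, "z":-3
"x":-0, "y":2, "z":-3
```

Call:
jog_arm(series=[{"x": 0, "y": 2, "z": -3, "wx": 0, "wy": 0, "wz": 0, "hand": 0}, {"x": 0, "y": 2, "z": -2.5, "wx": 0, "wy": 0, "wz": 0, "hand": 0}])

```text
t: 25.75
ee_pos: [491.8, -108.7, 48.5]
ee_rot: [[-0.01, 0.7, 0.714], [-1.0, -0.015, 0.001], [0.011, -0.714, 0.7]]
contact_force: [-21.4, 4.7, 35.8]
finger_gap: 11.3
```

The force rises to 42 N at q ≈ 0, so the shutter is on its stop. Releasing and backing off.

Call:
jog_arm(series=[{"x": 0, "y": 0, "z": 0, "wx": 0, "wy": 0, "wz": 0, "hand": 28}, {"x": 0, "y": 0, "z": 0, "wx": 0, "wy": 0, "wz": 0, "hand": 28}, {"x": 0, "y": 0, "z": 0, "wx": 0, "wy": 0, "wz": 0, "hand": 28}])

```text
t: 26.05
ee_pos: [492.8, -109.4, 50.3]
ee_rot: [[-0.01, 0.702, 0.712], [-1.0, -0.016, 0.002], [0.013, -0.712, 0.702]]
contact_force: [-1.2, 0.1, 0.6]
finger_gap: 27.7
```

Run:
```python
from h import *
from cell import bot
s=bot.state();p=s["ee_pos"]-54.8*s["ee_rot"][:,1];z=s["ee_rot"][:,2]
print(p,"bar q0 in jaw coord rel pinch",(np.array([664.5-211,p[1],87])-p)@s["ee_rot"],s["contact_force"],s["finger_gap"])
```

```text
[ 454.3525243  -108.54271043   89.32520617] bar q0 in jaw coord rel pinch [-0.02189038  1.05631331 -2.23988938] [-1.21675747  0.06455625  0.57635223] 27.700784784404917
```

Call:
jog_arm(series=[{"x": 0, "y": -8, "z": -1.5, "wx": 0, "wy": 0, "wz": 0, "hand": 28}, {"x": 0, "y": -15, "z": 0, "wx": 0, "wy": 0, "wz": 0, "hand": 28}, {"x": 0, "y": -25, "z": 0, "wx": 0, "wy": 0, "wz": 0, "hand": 28}, {"x": 0, "y": -30, "z": 0, "wx": 0, "wy": 0, "wz": 0, "hand": 28}, {"x": 0, "y": -30, "z": 0, "wx": 0, "wy": 0, "wz": 0, "hand": 28}, {"x": 0, "y": -30, "z": 0, "wx": 0, "wy": 0, "wz": 0, "hand": 28}, {"x": 0, "y": -15, "z": 0, "wx": 0, "wy": 0, "wz": 0, "hand": 28}, {"x": 0, "y": 0, "z": 0, "wx": 0, "wy": 0, "wz": 0, "hand": 28}])

```text
t: 26.85
ee_pos: [379.3, -107.5, 160.2]
ee_rot: [[-0.014, 0.697, 0.717], [-1.0, -0.022, 0.002], [0.017, -0.717, 0.697]]
contact_force: [1.1, -1.0, 0.1]
finger_gap: 28.0
```

Run:
```python
from h import *
from cell import bot
print(bot.state()["ee_pos"],bot.state()["contact_force"])
for n in("top","side"):
  c=bot.capture(n);np.savez(f"{n}17.npz",**c);cv2.imwrite(f"pics/{n}17.png",c["pixels"][:,:,::-1])
  b=(220,320,280,430) if n=="top" else (200,320,240,360)
  cv2.imwrite(f"pics/{n}17c.png",cv2.resize(c["pixels"][b[0]:b[1],b[2]:b[3],::-1],None,fx=5,fy=5,interpolation=cv2.INTER_NEAREST))
```

```text
[ 379.26890755 -107.53388044  160.22994623] [ 1.0718205  -1.0311315   0.13087926]
```

View pics/side17.png

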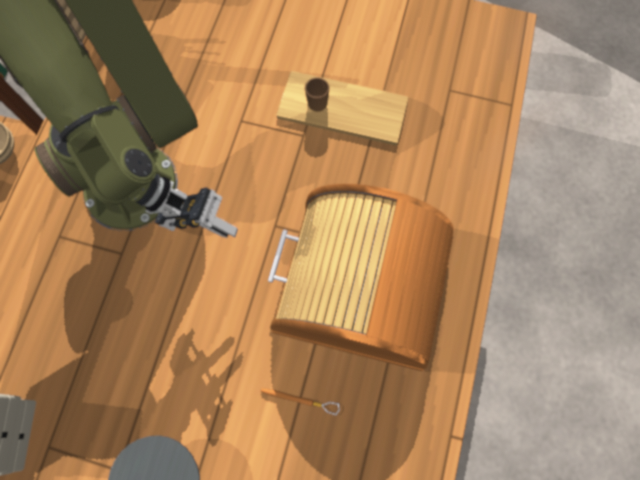

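View pics/top17c.png

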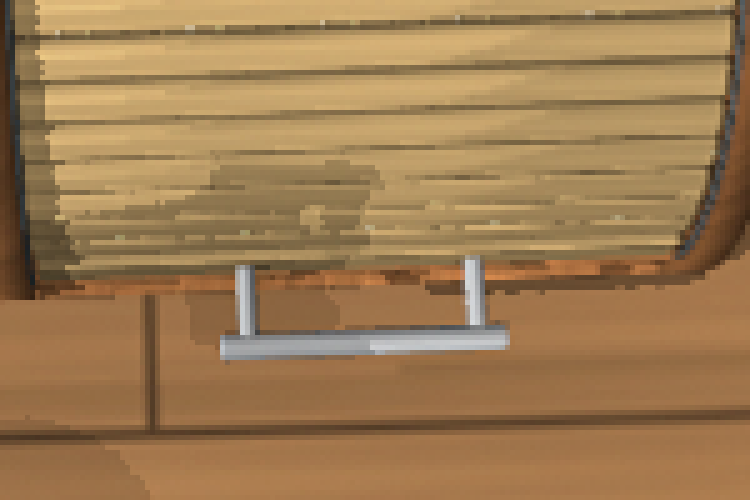

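View pics/side17c.png

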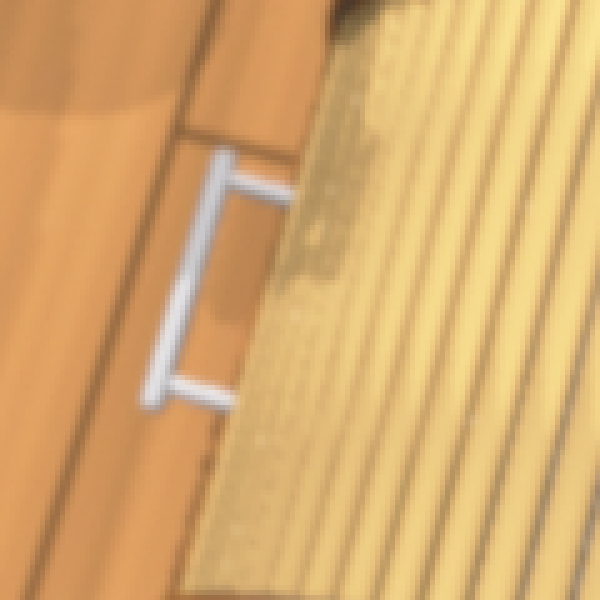

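Run:
```python
from h import *
for tag in("0","17"):
  for n in("top","side"):
    c=load(n+tag);H=cv2.cvtColor(c["pixels"],cv2.COLOR_RGB2HSV);b=(318,275,388,298) if n=="top" else (264,222,292,288)
    vv,uu=np.mgrid[b[1]:b[3],b[0]:b[2]];uv=np.c_[uu.ravel(),vv.ravel()];h=H[uv[:,1],uv[:,0]]
    uv=uv[(h[:,1]<60)&(h[:,2]>120)];P=bydepth(c,uv);k=(P[:,2]>60)&(P[:,0]<470);P=P[k]
    print(tag,n,len(P),np.median(P,0).round(1),np.percentile(P[:,2],[25,75,90]).round(1))
for q in(0,.03,.114): print(q,(664.5-214*np.cos(.175+q)).round(1),(50+214*np.sin(.175+q)).round(1))
c=load("top17");e=onplane(c,[[280+221/5,220+347/5],[280+509/5,220+338/5]],87.3);print(e.round(1),np.linalg.norm(e[0]-e[1]))
```

```text
0 top 271 [ 460.2 -103.3  116.6] [115.1 117.8 119. ]
0 side 279 [ 460.  -105.9  114.7] [113.  116.3 117.9]
17 top 277 [ 454.9 -105.5   92.4] [91.  94.1 95.5]
17 side 284 [ 454.6 -105.6   90.6] [88.7 92.3 94.1]
0 453.8 87.3
0.03 455.0 93.6
0.114 459.4 111.0
[[ 453.4  -41.    87.3]
 [ 453.5 -171.9   87.3]] 130.8499814319451
```

The bar's surface reads 91–92 mm, so its centre is at about 87 mm. The shutter is on its stop, and the arm is clear of everything.

Run:
```python
from cell import bot
print(bot.sign_off(), bot.state()["t"])
```

```text
the job is handed in; nothing more can be done
the job is handed in; nothing more can be done
```

I rolled the shutter all the way up, set the square pot on the empty left-hand bat, rolled the shutter down onto its stop and handed the job in. The whole job took about 27 s of robot time. No verdict is reported, so the checks below are my own measurements.

**Checks that agreed:**
- **Pot:** it stood upright on the bat after release, at (585.3, -30.1) against the bat's centre at (583.5, -29.8), about 2 mm off. I couldn't see it again once the shutter was closed.
- **Setting down:** contact showed as about 13 N as it touched the bat, and it wasn't dropped.
- **Shutter:** the force rose to about 42 N as it met the stop. Afterwards the bar measured about 87 mm high, which matches fully down.
- **Other things:** the beaker and the loop tool look unmoved in the last picture. The stored pot looked untouched before the shutter was closed.
- **Arm:** it was clear of everything at the end, with about 1 N of force reading.

**Checks that disagreed:**
- **TCP offset:** the cameras showed the real fingertips about 36 mm short of the reported TCP, along the tool's axis, in two different poses. I allowed for it, and both grasps then closed on the expected widths: about 11 mm on the 12 mm bar and 60 mm on the pot.
- **Closing the shutter:** wrist force rose to about 34 N for a moment when I pushed the bar slightly inward. I eased off, and it stayed well below the 120 N limit.

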